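Show the base of a warmed vial to the inspection camera

ROBOT

A 7-joint arm with a two-finger parallel gripper is mounted at the origin on a cart in front of the work surface, level with it; the furniture and walls round the work are solid. World frame = base frame: x ahead of the robot, y to its left, z up, the work surface at z = 0. Lengths are in m, angles in rad, forces in N, time in s.
With the tool pointing down it reaches from about 0.4 to 0.85 m from the base axis. Payload 4.5 kg.
Tool frame: the origin (TCP) lies between the finger pads; the fingertips stand 11 mm ahead of it and the grasp point (between the pads) lies 8 mm behind it (r.tip_reach is the distance from the TCP to the fingertips, in m); x points along the fingers, y is the direction in which the jaws open and shut, and the axes are right-handed (so a half turn about x gives the same grasp; the last joint's range is limited). The gripper opens to 88 mm and grips with 3 to 60 N. Pads are 18 mm wide; open, the fingers measure 123 mm over their backs; the gripper's body (75 mm by 187 mm) begins 45 mm behind the grasp point.
Start: joints at [1.233, 0.689, -0.195, 1.565, 0.157, 0.902, -0.215], TCP at [0.227, -0.582, 0.218] pointing down, gripper open.
Joint ranges: [-3.01, 3.01], [-0.46, 2.08], [-1.47, 1.51], [0.13, 2.56], [-1, 4.14], [0.04, 2.09], [-2.66, 2.66]. Speed limits (rad/s): [2.57, 2.57, 3.14, 3.14, 3.14, 3.14, 3.14].

INTERFACE

Orientations are given as a unit quaternion [x, y, z, w].
In Python, from plant import r gives the robot as it stands.
- The arm moves only by the tool drive_tool, never from a script. Its argument "deltas" is a list of rows, each a list of 3 entries, a list of its own where there are three numbers: the turn, a rotation vector about the tool's x, y, z in degrees, then the shift along the tool's x, y, z in cm, then the finger opening in cm, from 0 to 8.81. A call has 1 to 12 rows; each row shifts and turns the commanded pose from where the row before left it, along the tool's axes as they then stand; what a row does not reach is not made up. A row lasts 1/12 s, in which the tool goes at most 41.7 mm and 7.16 degrees, less where a joint would pass 70% of its speed; a pose out of reach is approached as far as the arm can. A call is refused whole if a number of a shift passes 4.17 or a number of a turn 7.16, either way. A call with a gripper value outside its range is refused whole. The fingers move at their own pace and stop on an object; "force" is the grip in N (left out, the last holds). Time passes only in rows, so rows that do not move let the fingers close. It gives the time, the measured TCP pose, the force and the opening at its end, in the units of the state.
- r.get_state(): the state, without advancing time (a new reading comes with each control period).
- r.snapshot(name): name is "scene" or "top" or "wrist"; returns a dict with "color" (400x640x3 uint8, red, green, blue), "fov_y" (degrees; the focal length in pixels is half the picture's height over the tangent of half this angle, whatever the lens; pixels are square), "cx", "cy" (the principal point, pixels), "extrinsics" (4x4, takes a point from world to camera coordinates); the wrist camera has in their place "tool_from_camera" (4x4, takes a point from camera to tool coordinates, whose origin is the TCP and whose axes are the tool frame's). Camera axes: x right, y up, looking along -z (the intrinsics and any distortion apply to the point x, -y, -z); pixel columns grow to the right and rows downward; lengths in m; the calibration is good to about 2 mm. A picture is of the moment at which its call begins: read the wrist's pose just before it. There is no depth.
- r.finish_job(): hands the job in, once; it reports no verdict.
The state is a dict: "clock": time; "q": joint angles; "qd": joint speeds; "joint_torque": joint torques, N m; "tool_pos": TCP position; "eef_rot": TCP orientation; "contact_force": force on the tool from outside, world axes, zero at the start; "moment": the same for the moment, N m; "opening": opening from 0.0 (shut) to 1.0 (fully open).
Only numpy, scipy, OpenCV 4.12 (cv2) and the standard library are available. Lean on these libraries where they do the work, as an engineer would, in place of code of your own. Each camera call takes 0.05 s, during which the arm holds its last target. There are 200 camera calls.

TASK

The green-capped glass vial in the bench warmer has thawed and its base must be checked for hairline cracks. Slide the warmer's clear guard fully open, take out that vial, and slide the guard fully shut again behind it so that the blue-capped vials stay warm in their pockets. Then hold the vial up in the air to the inspection camera, its base centred in front of the lens, facing it squarely and 10 cm from it, and finish while still holding it there; do not touch the camera, and do not knock the other vials or bottles about.

Things in the scene. Friction and masses are not known exactly. Their poses are not given: they have to be found in the camera images.
- warmer: Bench vial warmer, fixed, white. Origin on the worktop under it, z up; its front (display, guard grip) faces its -x. Housing x -72..72, y -200..180 mm, tracks on top to z 121 mm, end stops to z 128. The vial well, open on top, lies at x -58..58, y -12..168 mm; the rest (y below -12) is a solid deck over which the guard slides.
- guard (a joint): Clear guard sliding on the warmer's top tracks: 0 m is fully shut (over the well), 0.185 m fully open against its stop (over the deck). It opens along the warmer's -y (to the robot's right). Friction about 1.5 N, no spring: stays where left. May start up to 35 mm ajar. Panel top at z 128 mm.
- guard_grip (a point): Centre of the guard's black grip, an upright blade moving with the guard: 44 (warmer x) x 12 (y) x 46 mm tall, spanning z 104 to 150 mm, 18 mm clear of the housing's front face. Frame parallel to the warmer's; it lies at warmer x -112, y 78 mm minus the opening. Pinch across the 12 mm from above, or push either side.
- vial_green: The glass vial with the green flip cap, upright in one of the four pockets: 78 mm tall, body 37 mm across up to 64 mm, cap 30 mm across from 70 to 78 mm, 0.06 to 0.11 kg. Origin at the centre of its base, z along its axis towards the cap. Stands 50 mm proud of the block.
- vial_blue_1: Blue-capped vial of the same shape in another pocket; stays there.
- vial_blue_2: Blue-capped vial of the same shape in another pocket; stays there.
- vial_blue_3: Blue-capped vial of the same shape in another pocket; stays there.
- camera_stand: Fixed foot and yoke of the inspection camera: dark steel plate 130 x 110 x 12 mm (x -40..90, y -55..55) with two grey cheeks and knobs up to z 106 mm. Origin on the worktop, z up; the camera leans towards its -x.
- camera_head: Inspection camera, white ring light 76 mm across round its lens, blue body behind. Origin at the centre of the lens front, 131 mm above the worktop; its z axis is the line of sight, pointing up and to the stand's -x (the robot's side), 35 degrees (0.61 rad) from vertical. Fixed to the stand.
- focus (a point): The point where the centre of the vial's base must be: on the line of sight 100 mm in front of the lens, in free air about 213 mm above the worktop. Frame parallel to camera_head's.
- saline_loose_1: White plastic saline bottle, 111 mm tall, about 50 mm wide, standing loose behind the warmer; leave alone.
- saline_loose_2: White plastic saline bottle, 111 mm tall, about 50 mm wide, standing loose behind the warmer; leave alone.
- well (a point): Centre of the top face of the aluminium block in the well (warmer x 0, y 78, z 58 mm; frame parallel to the warmer's). Round it four round blind pockets, 41 mm wide, 28 mm deep (floors at z 30 mm), centred 26 mm from it along warmer x and 34 mm along y, both ways.

How it is judged:
On the way, in this order (a step that is already met when the one before it is completed fails the run):
1. the guard is slid open (by more than 150 mm) (value of joint guard above 0.15 m), for 0.2 s.
2. the green-capped vial is lifted clear out of the warmer (z of vial_green in the frame of warmer above 0.11 m), for 0.2 s.
3. with that vial out of the warmer, the guard is slid fully shut (within 4 mm) (value of joint guard below 0.004 m and horizontal distance between vial_green and well above 0.08 m), for 0.2 s.
At the end, for the whole second after the job is handed in: The green-capped vial is held still in the air by the fingers alone, cap side up, the centre of its base within 20 mm of the point 100 mm in front of the lens, its axis within 0.2 rad of the camera's line of sight; the guard is shut within 4 mm and the three blue-capped vials stand in their pockets (distance between vial_green and focus below 0.02 m and angle between the z axis of vial_green and the z axis of camera_head, either way round below 0.2 rad and angle between vial_green's own z axis and vertical below 1 rad and contact force between vial_green and the fingers above 1 N and contact force between vial_green and camera_stand below 0.1 N and linear speed of vial_green below 0.03 m/s and value of joint guard below 0.004 m and z of each of vial_blue_1, vial_blue_2, vial_blue_3 in the frame of warmer below 0.04 m and horizontal distance between each of vial_blue_1, vial_blue_2, vial_blue_3 and well below 0.06 m); the arm keeps its last pose, push and grip.
It fails at once if the inspection camera or its stand is touched with more than 3 N (contact force between camera_stand and anything else above 3 N).
It fails at once if a blue-capped vial is pulled up or tipped (distance of any of vial_blue_1, vial_blue_2, vial_blue_3 from where it was at the start of the episode above 0.015 m).
It fails at once if a saline bottle is pushed away or knocked over (distance of any of saline_loose_1, saline_loose_2 from where it was at the start of the episode above 0.03 m).
It also fails if it takes over 64 s, if anything falls off the work surface, if the arm or the gripper's body presses on something with over 40 N, if the wrist force passes 120 N, or if a joint passes its speed limit or range.

## Working session

There is one attempt and no reset: what is moved stays moved. The work goes in short steps, Python scripts to look and compute and a tool call to move; the robot and the scene stay as the last step left them, time stands still between calls to the robot, and variables do not carry over. Pictures are saved under pics/ and viewed, about 8 in all and at most 12, crops included, and the job is handed in when it is done.

Besides the shell and the picture viewer there is one more tool, called after ">>>" as name([rows], argument=value, ...), one row to a line, values as JSON. drive_tool: Moves the arm, as the interface text tells. Its arguments: {"type":"object","properties":{"deltas":{"type":"array","items":{"type":"array"}},"force":{"type":"number"}},"required":["deltas"]}

```bash
mkdir -p pics; ls; python3 - <<'E'
from plant import r
import cv2,numpy as np,pickle
S={}
for n in("scene","top","wrist"):
    s=r.snapshot(n);S[n]=s
    cv2.imwrite(f"pics/{n}0.png",s["color"][:,:,::-1])
    print(n,{k:(np.round(v,4).tolist() if not isinstance(v,str) else v) for k,v in s.items() if k!="color"})
pickle.dump(S,open("s0.pkl","wb"))
print(r.get_state())
a=np.vstack([S["scene"]["color"],S["top"]["color"]])[:,:,::-1]
cv2.imwrite("pics/a.png",cv2.resize(a,(0,0),fx=.75,fy=.75))
E
```

```text
pics
scene {'fov_y': 54.8518, 'cx': 317.4033, 'cy': 195.1285, 'extrinsics': [[-0.6787, -0.7344, 0.0022, 0.4608], [0.4203, -0.386, 0.8212, -0.394], [-0.6023, 0.5582, 0.5706, -0.5671], [0.0, 0.0, 0.0, 1.0]]}
top {'fov_y': 51.4901, 'cx': 319.7624, 'cy': 193.9213, 'extrinsics': [[0.0135, -0.9999, -0.0046, 0.0103], [0.9956, 0.013, 0.0925, -0.6428], [-0.0925, -0.0058, 0.9957, -0.9234], [0.0, 0.0, 0.0, 1.0]]}
wrist {'fov_y': 69.6814, 'cx': 322.6789, 'cy': 201.2553, 'tool_from_camera': [[-0.0001, 0.2694, -0.963, -0.1678], [1.0, -0.0001, -0.0002, -0.0003], [-0.0002, -0.963, -0.2694, -0.0696], [0.0, 0.0, 0.0, 1.0]]}
{'clock': 0.15, 'q': array([ 1.23282172,  0.68979018, -0.19454505,  1.56604625,  0.15731798,
        0.90248579, -0.21510989]), 'qd': array([-0.00229798, -0.0023295 , -0.000741  , -0.0037536 , -0.00096934,
       -0.00058469,  0.00189187]), 'joint_torque': array([-1.08653749e-03, -5.27861738e+01, -1.26862083e+00, -1.53587115e+01,
       -5.25581511e-02,  3.88572371e-03,  1.12771550e-04]), 'tool_pos': array([ 0.22684217, -0.58186989,  0.21711114]), 'eef_rot': array([-0.69479931, -0.13116898,  0.69504124, -0.1302547 ]), 'contact_force': array([-0.40013669,  0.38172146,  0.35544128]), 'moment': array([ 0.00592601, -0.00389205, -0.05784152]), 'opening': 0.9986014044139894}
```

View pics/top0.png

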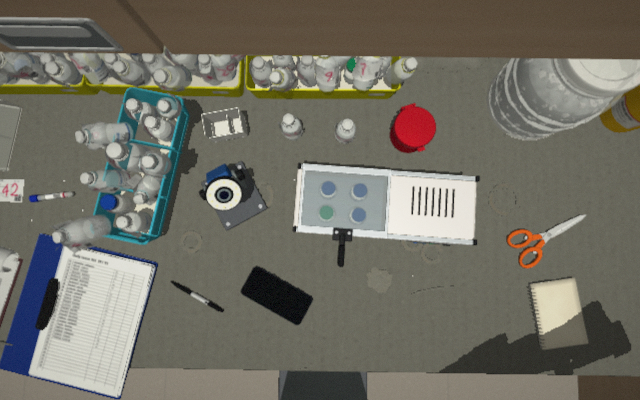

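View pics/scene0.png

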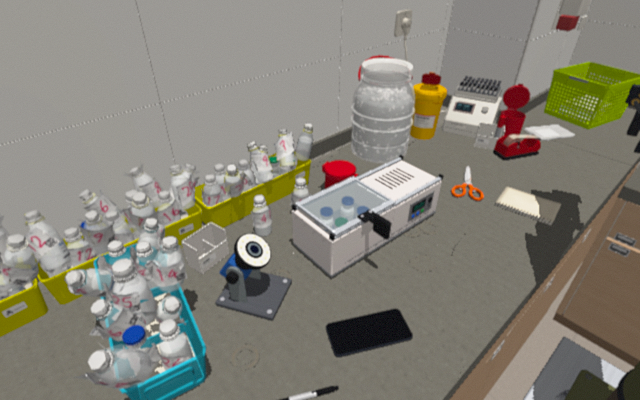

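The top view shows four caps in the well, with green at about (326,213) and blue at (328,189), (357,189) and (359,215). The grip is at about (342,245), and the lens ring is at about (224,195). The saline bottles are at (291,125) and (345,130). The scene view agrees.

```bash
cat > h.py <<'E'
import numpy as np,cv2
from plant import r
def K(s):
    f=s["color"].shape[0]/2/np.tan(np.radians(s["fov_y"]/2));return f,s["cx"],s["cy"]
def ray(s,uv,T=None):
    f,cx,cy=K(s);d=np.array([(uv[0]-cx)/f,-(uv[1]-cy)/f,-1])
    W=np.linalg.inv(s["extrinsics"]) if T is None else T@s["tool_from_camera"]
    return W[:3,3],W[:3,:3]@d
def onz(s,uv,z,T=None):
    o,d=ray(s,uv,T);return o+d*(z-o[2])/d[2]
def tri(*rs):
    A=0;b=0
    for o,d in rs:
        d=d/np.linalg.norm(d);P=np.eye(3)-np.outer(d,d);A=A+P;b=b+P@o
    x=np.linalg.solve(A,b)
    return x,[float(np.linalg.norm(np.cross(x-o,d/np.linalg.norm(d)))) for o,d in rs]
def proj(s,p):
    f,cx,cy=K(s);c=(s["extrinsics"]@np.r_[p,1])[:3];return cx+f*c[0]/-c[2],cy-f*c[1]/-c[2]
def blobs(m,amin=30):
    n,l,st,c=cv2.connectedComponentsWithStats(m.astype(np.uint8))
    return [(np.round(c[i],1).tolist(),st[i].tolist()) for i in range(1,n) if st[i,4]>=amin]
E
python3 - <<'E'
from h import *
import pickle
S=pickle.load(open("s0.pkl","rb"))
for n,(x0,y0,x1,y1) in dict(top=(190,150,485,285),scene=(210,150,450,320)).items():
    im=S[n]["color"][y0:y1,x0:x1];h=cv2.cvtColor(im,cv2.COLOR_RGB2HSV).astype(int)
    off=np.array([x0,y0])
    H,s_,v=h[...,0],h[...,1],h[...,2]
    for nm,m in dict(blue=(H>95)&(H<125)&(s_>65),green=(H>60)&(H<95)&(s_>60),dark=(v<50),white=(v>235)&(s_<30)).items():
        for c,st in blobs(m,25): print(n,nm,(c+off).tolist(),st[0]+x0,st[1]+y0,st[2:])
# enlarged crops
t=cv2.resize(S["top"]["color"][150:285,190:490],(0,0),fx=2.5,fy=2.5,interpolation=3)
u=cv2.resize(S["scene"]["color"][150:290,210:450],(0,0),fx=2,fy=2,interpolation=3)
cv=np.zeros((t.shape[0]+u.shape[0],750,3),np.uint8);cv[:t.shape[0],:t.shape[1]]=t;cv[t.shape[0]:,:u.shape[1]]=u
cv=cv[:600];cv2.imwrite("pics/crop0.png",cv[...,::-1])
E
```

```text
top blue [218.1, 173.0] 206 164 [26, 20, 274]
top blue [328.1, 187.7] 322 182 [13, 13, 128]
top blue [359.9, 189.9] 354 184 [13, 13, 129]
top blue [223.6, 194.7] 220 191 [9, 8, 48]
top blue [358.5, 214.5] 353 209 [13, 12, 126]
top green [326.2, 212.1] 320 206 [13, 13, 134]
top dark [236.6, 182.5] 199 164 [56, 39, 518]
top dark [223.6, 194.8] 220 191 [8, 8, 48]
top dark [342.0, 244.5] 334 228 [18, 39, 278]
top dark [263.5, 277.9] 245 266 [46, 19, 478]
top white [409.6, 216.8] 388 179 [60, 58, 1518]
scene blue [347.1, 200.5] 342 197 [11, 8, 76]
scene blue [326.1, 211.1] 321 207 [11, 9, 86]
scene blue [361.9, 209.7] 357 206 [12, 9, 70]
scene blue [254.0, 249.0] 251 246 [7, 7, 40]
scene blue [234.6, 267.0] 220 252 [33, 28, 279]
scene green [273.0, 159.4] 269 157 [9, 6, 44]
scene green [418.5, 205.5] 413 201 [12, 10, 56]
scene green [340.1, 221.3] 335 218 [12, 8, 73]
scene dark [418.2, 205.6] 412 199 [14, 14, 62]
scene dark [377.6, 223.7] 358 212 [32, 27, 375]
scene dark [243.0, 262.2] 234 244 [28, 26, 158]
scene dark [254.0, 248.8] 251 246 [7, 7, 34]
scene dark [231.9, 277.4] 226 271 [13, 13, 119]
scene dark [256.8, 285.0] 245 273 [24, 23, 300]
scene dark [382.3, 315.7] 349 309 [55, 11, 328]
scene white [399.4, 180.7] 362 161 [73, 39, 988]
scene white [312.4, 224.2] 296 211 [33, 27, 93]
scene white [253.2, 249.9] 238 235 [32, 30, 415]
```

View pics/crop0.png

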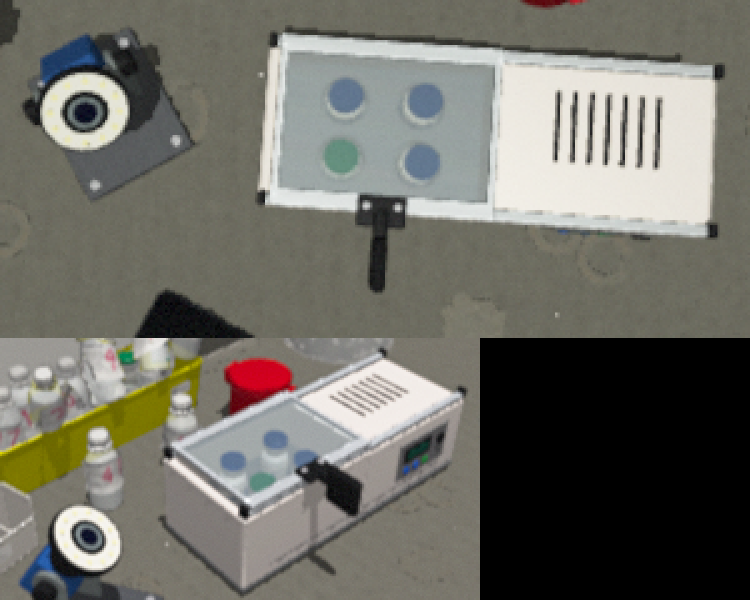

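The crop confirms this: the grip blade hangs from the guard's front rail at about crop x 378. The camera ring is a clear ellipse in both views, and the base plate shows screws at crop (94,185), (176,140) and (124,38). Next I'll compute the poses.

```bash
python3 - <<'E'
from h import *
import pickle
S=pickle.load(open("s0.pkl","rb"));T,C=S["top"],S["scene"]
caps={"green":((326.2,212.1),(340.1,221.3)),"b_bl":((328.1,187.7),(326.1,211.1)),"b_br":((359.9,189.9),(347.1,200.5)),"b_fr":((358.5,214.5),(361.9,209.7))}
loc={"green":(-26,112),"b_bl":(26,112),"b_br":(26,44),"b_fr":(-26,44)}
P={}
for k,(a,b) in caps.items():
    P[k]=onz(T,a,.108);x,e=tri(ray(T,a),ray(C,b));print(k,x.round(4),np.round(e,4),"plane",P[k].round(4),onz(C,b,.108).round(4))
for name,src in(("tri",{k:tri(ray(T,a),ray(C,b))[0] for k,(a,b) in caps.items()}),("plane",P)):
    A=np.array([loc[k] for k in caps])/1000.;B=np.array([src[k][:2] for k in caps])
    a=A-A.mean(0);b=B-B.mean(0)
    yaw=np.arctan2((a[:,0]*b[:,1]-a[:,1]*b[:,0]).sum(),(a*b).sum())
    R=np.array([[np.cos(yaw),-np.sin(yaw)],[np.sin(yaw),np.cos(yaw)]])
    t=B.mean(0)-R@A.mean(0);print(name,"yaw",yaw,"org",t.round(4),"res",np.abs(A@R.T+t-B).max().round(4),"scale",np.linalg.norm(b)/np.linalg.norm(a))
# corners of end stops (z .128), grip top
for uv in((388,232),(299,229)): pass
for cr in((273,39),(262,198),(718,71),(712,231),(378,205),(377,285)):
    uv=(cr[0]/2.5+190,cr[1]/2.5+150);p=onz(T,uv,.128 if cr[0]!=377 else .15)
    print(cr,p.round(4),"warmer",((p[:2]-t)@R).round(4))
# ring ellipses
for n,box in dict(top=(204,172,246,216),scene=(234,230,274,270)).items():
    x0,y0,x1,y1=box;im=S[n]["color"][y0:y1,x0:x1].astype(int)
    m=((im.min(2)>170)).astype(np.uint8)
    cs,_=cv2.findContours(m,cv2.RETR_EXTERNAL,cv2.CHAIN_APPROX_NONE);c=max(cs,key=cv2.contourArea)
    e=cv2.fitEllipse(c);print(n,e[0][0]+x0,e[0][1]+y0,e[1:]);S[n+"e"]=(e[0][0]+x0,e[0][1]+y0)
L,e=tri(ray(T,S["tope"]),ray(C,S["scenee"]));print("lens",L.round(4),e)
for cr in((94,185),(176,140),(124,38)):
    uv=(cr[0]/2.5+190,cr[1]/2.5+150);print("screw",onz(T,uv,.012 if 1 else 0).round(4))
for cr in((94,199),(192,148)):
    uv=(cr[0]/2.5+190,cr[1]/2.5+150);print("plate corner",onz(T,uv,.012).round(4))
E
```

```text
green [0.598  0.0048 0.1043] [0.0008 0.0008] plane [0.5972 0.0043 0.108 ] [0.5954 0.0087 0.108 ]
b_bl [0.6492 0.0007 0.1024] [0.0003 0.0003] plane [0.6488 0.0009 0.108 ] [0.6437 0.0056 0.108 ]
b_br [ 0.6456 -0.0668  0.1021] [0.0001 0.0001] plane [ 0.645  -0.0662  0.108 ] [ 0.64   -0.0606  0.108 ]
b_fr [ 0.5937 -0.0634  0.1045] [0.0007 0.0007] plane [ 0.5931 -0.0635  0.108 ] [ 0.5913 -0.0593  0.108 ]
tri yaw -0.06339188327785655 org [ 0.6167 -0.109 ] res 0.0005 scale 0.9968657433242593
plane yaw -0.05873405653595337 org [ 0.6164 -0.109 ] res 0.0004 scale 0.9953152583523143
(273, 39) [0.692  0.0617 0.128 ] warmer [0.0654 0.1748]
(262, 198) [0.5604 0.0683 0.128 ] warmer [-0.0664  0.1737]
(718, 71) [ 0.6699 -0.3063  0.128 ] warmer [ 0.065  -0.1938]
(712, 231) [ 0.5386 -0.2986  0.128 ] warmer [-0.0666 -0.1939]
(378, 205) [ 0.556  -0.0266  0.128 ] warmer [-0.0652  0.0787]
(377, 285) [ 0.493  -0.0253  0.15  ] warmer [-0.1282  0.0763]
top 223.35986518859863 194.0417652130127 ((29.209470748901367, 33.40991973876953), 82.08431243896484)
scene 253.45356941223145 249.4969711303711 ((27.280519485473633, 35.14804458618164), 132.85939025878906)
lens [0.6301 0.2162 0.1298] [0.0005817962849952057, 0.0005817962849953691]
screw [0.5712 0.2325 0.012 ]
screw [0.6141 0.1573 0.012 ]
screw [0.7099 0.2089 0.012 ]
plate corner [0.5582 0.2321 0.012 ]
plate corner [0.6068 0.1421 0.012 ]
```

Measured poses:
- **Warmer:** origin (0.6165, -0.109), yaw -0.061. Cap spacing fits to 0.5 mm and the height is consistent.
- **Guard:** essentially shut.
- **Lens:** (0.630, 0.216, 0.130) against a stated z of 0.131. Stand yaw is about 0.50.

Next comes a planner helper and the first target.

```bash
cat >> h.py <<'E'
from scipy.spatial.transform import Rotation as Ro
YAW=-.061;ORG=np.array([.6165,-.109])
def w2(x,y,z): 
    c,s=np.cos(YAW),np.sin(YAW);return np.array([ORG[0]+c*x-s*y,ORG[1]+s*x+c*y,z])
def tow(p):
    c,s=np.cos(YAW),np.sin(YAW);d=np.asarray(p[:2])-ORG;return np.array([c*d[0]+s*d[1],-s*d[0]+c*d[1],p[2]])
ax=.503;N=np.array([-np.sin(.61)*np.cos(ax),-np.sin(.61)*np.sin(ax),np.cos(.61)])
LENS=np.array([.630,.216,.131]);FOC=LENS+.1*N
def Rtool(x,y):
    x=x/np.linalg.norm(x);y=y-x*(x@y);y/=np.linalg.norm(y);return np.c_[x,y,np.cross(x,y)]
WY=np.array([-np.sin(YAW),np.cos(YAW),0]);DOWN=np.array([0,0,-1.])
def plan(p,R):
    s=r.get_state();R0=Ro.from_quat(s["eef_rot"]).as_matrix()
    print("turn deg",np.degrees(Ro.from_matrix(R0.T@R).as_rotvec()).round(2),"shift cm",(R.T@(p-s["tool_pos"])*100).round(2),"shift in present axes",(R0.T@(p-s["tool_pos"])*100).round(2))
def st():
    s=r.get_state();print("t",round(s["clock"],2),"pos",s["tool_pos"].round(4),"wm",tow(s["tool_pos"]).round(4),"F",s["contact_force"].round(2),"open",round(s["opening"],3),"q",s["q"].round(2));print(Ro.from_quat(s["eef_rot"]).as_matrix().round(3).tolist())
E
python3 - <<'E'
from h import *
st();print(FOC,N,w2(-.112,.078,.127))
for sg in(1,-1): plan(w2(-.112,.115,.2),Rtool(DOWN,sg*WY))
# ring ellipse check of line of sight
import pickle
S=pickle.load(open("s0.pkl","rb"))
for n in("top","scene"):
    o,d=ray(S[n],proj(S[n],LENS));print(n,proj(S[n],LENS),"ratio pred",abs(d@N)/np.linalg.norm(d))
for a in np.arange(.1,1,.1):
    n_=np.array([-np.sin(.61)*np.cos(a),-np.sin(.61)*np.sin(a),np.cos(.61)]);print(round(a,1),[round(float(abs((d:=ray(S[n],proj(S[n],LENS))[1])@n_)/np.linalg.norm(d)),3) for n in("top","scene")])
E
```

```text
t 0.15 pos [ 0.2268 -0.5819  0.2171] wm [-0.3601 -0.4957  0.2171] F [-0.4   0.38  0.36] open 0.999 q [ 1.23  0.69 -0.19  1.57  0.16  0.9  -0.22]
[[-0.001, 0.363, -0.932], [0.001, -0.932, -0.363], [-1.0, -0.001, 0.0]]
[0.57980877 0.18838457 0.2129648 ] [-0.50191229 -0.27615427  0.81964802] [ 0.50946336 -0.02431731  0.127     ]
turn deg [-1.552e+02 -1.000e-01  3.000e-02] shift cm [ 1.71 61.07 24.81] shift in present axes [  1.77 -45.03 -48.14]
turn deg [2.48e+01 2.00e-02 7.00e-02] shift cm [  1.71 -61.07 -24.81] shift in present axes [  1.77 -45.03 -48.14]
top (np.float64(223.53740030602103), np.float64(194.2364053000282)) ratio pred 0.9014834856666066
scene (np.float64(253.22189400281542), np.float64(248.97945700313497)) ratio pred 0.768175393720375
0.1 [0.857, 0.894]
0.2 [0.869, 0.867]
0.3 [0.881, 0.837]
0.4 [0.891, 0.804]
0.5 [0.901, 0.769]
0.6 [0.91, 0.732]
0.7 [0.917, 0.693]
0.8 [0.924, 0.652]
0.9 [0.929, 0.61]
```

>>> drive_tool([
  [[6.2, 0, 0], [0, 0, 0], 0],
  [[6.2, 0, 0], [0, 0, 0], 0],
  [[6.2, 0, 0], [0, 0, 0], 0],
  [[6.2, 0, 0], [0, 0, 0], 0],
  [[0, 0, 0], [0, -2.8, -1.14], 0],
  [[0, 0, 0], [0, -2.8, -1.14], 0],
  [[0, 0, 0], [0, -2.8, -1.14], 0],
  [[0, 0, 0], [0, -2.8, -1.14], 0],
  [[0, 0, 0], [0, -2.8, -1.14], 0],
  [[0, 0, 0], [0, -2.8, -1.14], 0],
  [[0, 0, 0], [0, -2.8, -1.14], 0],
  [[0, 0, 0], [0, -2.8, -1.14], 0],
], force=20)

```text
clock: 1.15
tool_pos: [0.3321, -0.3628, 0.2177]
eef_rot: [-0.707, 0.022, 0.707, 0.022]
contact_force: [0.9, 0.1, 0.2]
opening: 0.116
```

>>> drive_tool([
  [[0, 0, 0], [0, -2.8, -1.14], 0],
  [[0, 0, 0], [0, -2.8, -1.14], 0],
  [[0, 0, 0], [0, -2.8, -1.14], 0],
  [[0, 0, 0], [0, -2.8, -1.14], 0],
  [[0, 0, 0], [0, -2.8, -1.14], 0],
  [[0, 0, 0], [0, -2.8, -1.14], 0],
  [[0, 0, 0], [0, -2.8, -1.14], 0],
  [[0, 0, 0], [0, -2.8, -1.14], 0],
  [[0, 0, 0], [0, -2.8, -1.14], 0],
  [[0, 0, 0], [0, -2.8, -1.14], 0],
  [[0, 0, 0], [0, -2.8, -1.14], 0],
  [[0, 0, 0], [0, -2.2, -0.9], 0],
])

```text
clock: 2.15
tool_pos: [0.4869, -0.0403, 0.2176]
eef_rot: [0.707, -0.02, -0.707, -0.021]
contact_force: [-0.4, -0.2, 0.8]
opening: 0.005
```

```bash
python3 - <<'E'
from h import *
st();plan(w2(-.112,.115,.127),Rtool(DOWN,-WY))
E
```

```text
t 2.15 pos [ 0.4869 -0.0403  0.2176] wm [-0.1336  0.0606  0.2176] F [-0.4  -0.19  0.8 ] open 0.005 q [-0.01  0.51  0.    1.97 -0.    0.66 -1.64]
[[0.0, -0.059, -0.998], [0.001, -0.998, 0.059], [-1.0, -0.001, -0.0]]
turn deg [ 0.13 -0.02  0.05] shift cm [ 9.06 -5.44 -2.16] shift in present axes [ 9.07 -5.43 -2.17]
```

>>> drive_tool([
  [[0, 0, 0], [0, -2.8, -1.1], 0],
  [[0, 0, 0], [0, -2.7, -1.1], 0],
  [[0, 0, 0], [3, 0, 0], 0],
  [[0, 0, 0], [3, 0, 0], 0],
  [[0, 0, 0], [3, 0, 0], 0],
  [[0, 0, 0], [0, 0, 0], 0],
  [[0, 0, 0], [0, 0, 0], 0],
])

```text
clock: 2.73
tool_pos: [0.5102, 0.0103, 0.1269]
eef_rot: [-0.705, 0.022, 0.708, 0.021]
contact_force: [0.0, 0.0, 1.1]
opening: 0.006
```

```bash
python3 - <<'E'
from h import *
st();plan(w2(-.112,-.0835,.127),Rtool(DOWN,-WY))
s=r.snapshot("scene");cv2.imwrite("pics/s1.png",cv2.resize(s["color"][120:300,200:460],(0,0),fx=2.5,fy=2.5)[...,::-1])
E
```

```text
t 2.73 pos [0.5102 0.0103 0.1269] wm [-0.1134  0.1126  0.1269] F [0.   0.03 1.14] open 0.006 q [-0.11  0.69  0.    2.   -0.01  0.46 -1.74]
[[-0.004, -0.061, -0.998], [-0.0, -0.998, 0.061], [-1.0, 0.001, 0.004]]
turn deg [ 0.    0.21 -0.04] shift cm [-1.000e-02  1.961e+01 -1.400e-01] shift in present axes [ 0.   19.61 -0.14]
```

View pics/s1.png

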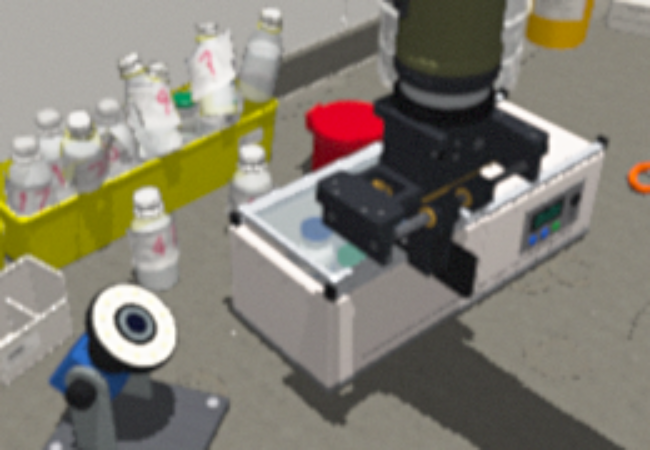

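The closed fingers stand on the left (well) side of the black blade, clear of the housing. Now I push the guard open.

>>> drive_tool([
  [[0, 0, 0], [0, 0.6, 0], 0],
  [[0, 0, 0], [0, 0.7, 0], 0],
  [[0, 0, 0], [0, 1.5, 0], 0],
  [[0, 0, 0], [0, 2, 0], 0],
  [[0, 0, 0], [0, 2, 0], 0],
  [[0, 0, 0], [0, 2, 0], 0],
  [[0, 0, 0], [0, 2, 0], 0],
  [[0, 0, 0], [0, 2, 0], 0],
  [[0, 0, 0], [0, 2, 0], 0],
  [[0, 0, 0], [0, 2, 0], 0],
  [[0, 0, 0], [0, 1.4, 0], 0],
  [[0, 0, 0], [0, 0.8, 0], 0],
])

```text
clock: 3.78
tool_pos: [0.4996, -0.1831, 0.1292]
eef_rot: [0.708, -0.024, -0.706, -0.022]
contact_force: [-0.9, -0.3, 0.1]
opening: 0.003
```

>>> drive_tool([
  [[0, 0, 0], [0, 0.3, 0], 0],
  [[0, 0, 0], [0, 0.2, 0], 0],
  [[0, 0, 0], [0, 0, 0], 0],
])

```text
clock: 4.03
tool_pos: [0.4997, -0.1839, 0.1282]
eef_rot: [0.707, -0.021, -0.706, -0.021]
contact_force: [-0.3, 0.7, -0.9]
opening: 0.002
```

```bash
python3 - <<'E'
from h import *
st()
s=r.snapshot("top");cv2.imwrite("pics/t1.png",cv2.resize(s["color"][140:290,260:500],(0,0),fx=2.5,fy=2.5)[...,::-1])
E
```

```text
t 4.03 pos [ 0.4997 -0.1839  0.1282] wm [-0.112  -0.0819  0.1282] F [-0.29  0.69 -0.87] open 0.002 q [ 0.3   0.7  -0.05  1.93  0.07  0.51 -1.44]
[[0.001, -0.061, -0.998], [0.0, -0.998, 0.061], [-1.0, -0.0, -0.001]]
```

View pics/t1.png

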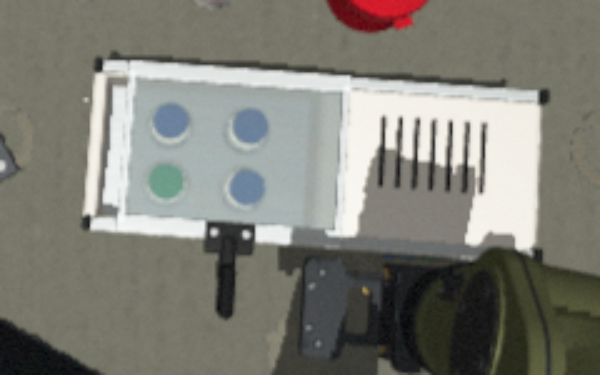

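The top view shows the guard only about 24 mm open, with the blade at crop (227,280), while the fingers are far past it. I'll take both views again and locate the blade before acting.

```bash
python3 - <<'E'
from h import *
import pickle
st();S=pickle.load(open("s0.pkl","rb"))
a=r.snapshot("scene");b=r.snapshot("top")
A=cv2.resize(a["color"][120:300,260:460],(0,0),fx=3,fy=3)[:,:400*3//2]
t=cv2.resize(b["color"][200:290,300:460],(0,0),fx=1,fy=1)
cv2.imwrite("pics/s2.png",A[...,::-1])
h=b["color"][225:275,320:385].max(2)<60
print([((c[0]+320),(c[1]+225),s) for c,s in blobs(h,25)])
# initial blade heights: bottom/top front-tip triangulation, top-view tip (342,265)
for uvs in((388,238.5),(388,232),):pass
for z in(.104,.128,.15):
  for X in(-.09,-.134): 
    p=w2(X,.078,z);print(X,z,[np.round(proj(S[n],p),1).tolist() for n in("top","scene")])
E
```

```text
t 4.08 pos [ 0.4997 -0.1833  0.128 ] wm [-0.112  -0.0813  0.128 ] F [-0.45  0.01 -0.18] open -0.002 q [ 0.3   0.7  -0.05  1.93  0.07  0.51 -1.44]
[[0.0, -0.06, -0.998], [0.0, -0.998, 0.06], [-1.0, -0.0, -0.0]]
[(350.8, 244.1, [22, 4, 20, 38, 342]), (378.8, 253.7, [52, 14, 13, 36, 101])]
-0.09 0.104 [[340.1, 243.8], [372.0, 229.6]]
-0.134 0.104 [[338.6, 265.0], [387.0, 240.0]]
-0.09 0.128 [[340.6, 244.1], [372.9, 221.0]]
-0.134 0.128 [[339.1, 265.9], [388.2, 231.3]]
-0.09 0.15 [[341.1, 244.4], [373.8, 212.8]]
-0.134 0.15 [[339.6, 266.8], [389.4, 223.0]]
```

View pics/s2.png

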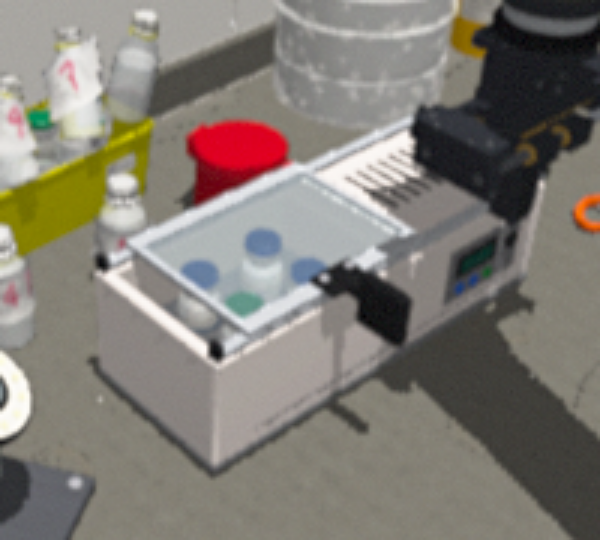

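```bash
python3 - <<'E'
from h import *
st();s=r.snapshot("scene");q=r.get_state()
R=Ro.from_quat(q["eef_rot"]).as_matrix();p=q["tool_pos"]
for x in(.011,-.008,-.03,-.053): print(x,[np.array(proj(s,p+R@np.array([x,y,0]))).round(1).tolist() for y in(-.0175,0,.0175)])
b=r.snapshot("top")
for x in(.011,): print("top",np.array(proj(b,p+R@np.array([x,0,0]))).round(1))
w=r.snapshot("wrist")["color"]
c=s["color"][140:230,390:480]
cc=cv2.resize(c,(400,400),interpolation=3)
o=np.zeros((400,1040-240,3),np.uint8);o[:,:400]=cc;o[:250,400:]=cv2.resize(w,(400,250),interpolation=3)
cv2.imwrite("pics/z.png",o[...,::-1])
E
```

```text
t 4.18 pos [ 0.4997 -0.183   0.1278] wm [-0.112  -0.081   0.1278] F [0.58 0.35 0.36] open 0.003 q [ 0.3   0.7  -0.05  1.93  0.07  0.51 -1.44]
[[0.0, -0.059, -0.998], [0.001, -0.998, 0.059], [-1.0, -0.001, -0.0]]
0.011 [[422.1, 205.3], [426.8, 202.5], [431.4, 199.8]]
-0.008 [[423.4, 198.7], [428.1, 195.9], [432.8, 193.2]]
-0.03 [[424.9, 190.7], [429.7, 188.0], [434.4, 185.3]]
-0.053 [[426.6, 182.2], [431.5, 179.5], [436.2, 176.9]]
top [416.9 260.5]
```

View pics/z.png

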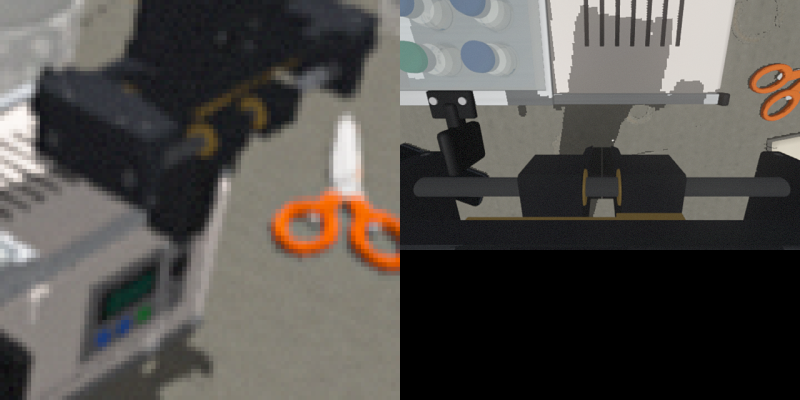

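The fingertips are where the kinematics say they are, so the finger must have slipped past the blade after a knock of about 17 mm. I'll pinch the blade from above instead, which captures it, and go slower.

```bash
python3 - <<'E'
from h import *
plan(w2(-.112,.0605,.185),Rtool(DOWN,-WY))
E
```

```text
turn deg [0.08 0.   0.01] shift cm [-5.730e+00 -1.419e+01 -1.000e-02] shift in present axes [ -5.73 -14.19  -0.03]
```

>>> drive_tool([
  [[0, 0, 0], [-3, 0, 0], 5],
  [[0, 0, 0], [-3, 0, 0], 5],
  [[0, 0, 0], [0, -2.8, 0], 5],
  [[0, 0, 0], [0, -2.8, 0], 5],
  [[0, 0, 0], [0, -2.8, 0], 5],
  [[0, 0, 0], [0, -2.8, 0], 5],
  [[0, 0, 0], [0, -2.5, 0], 5],
  [[0, 0, 0], [0, -0.4, 0], 5],
  [[0, 0, 0], [0, 0, 0], 5],
  [[0, 0, 0], [0, 0, 0], 5],
  [[0, 0, 0], [0, 0, 0], 5],
])

```text
clock: 5.25
tool_pos: [0.5079, -0.0453, 0.1877]
eef_rot: [-0.707, 0.023, 0.707, 0.022]
contact_force: [-0.1, 0.4, 0.6]
opening: 0.565
```

```bash
python3 - <<'E'
from h import *
st();plan(w2(-.112,.0605,.122),Rtool(DOWN,-WY))
w=r.snapshot("wrist");q=r.get_state()
cv2.imwrite("pics/w1.png",w["color"][...,::-1])
E
```

```text
t 5.25 pos [ 0.5079 -0.0453  0.1877] wm [-0.1123  0.057   0.1877] F [-0.1   0.4   0.61] open 0.565 q [ 0.02  0.58 -0.03  1.95  0.03  0.61 -1.67]
[[-0.0, -0.063, -0.998], [-0.001, -0.998, 0.063], [-1.0, 0.001, 0.0]]
turn deg [-0.14  0.01 -0.07] shift cm [ 6.57 -0.35 -0.03] shift in present axes [ 6.57 -0.36 -0.03]
```

View pics/w1.png

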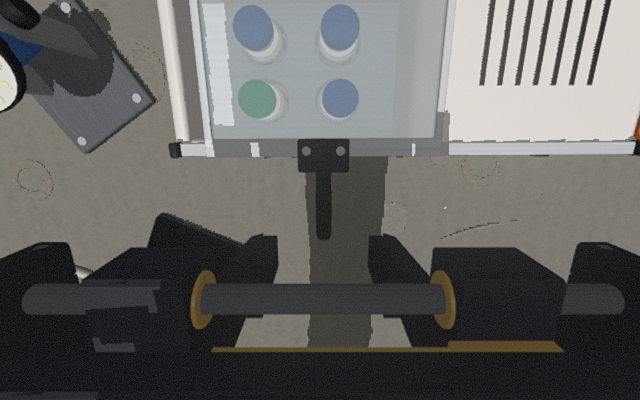

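```bash
python3 - <<'E'
from h import *
q=r.get_state();w=r.snapshot("wrist")
T=np.eye(4);T[:3,:3]=Ro.from_quat(q["eef_rot"]).as_matrix();T[:3,3]=q["tool_pos"]
f,cx,cy=K(w)
def pj(pt,world=True):
    M=np.linalg.inv(T@w["tool_from_camera"]) if world else np.linalg.inv(w["tool_from_camera"])
    c=M@np.r_[pt,1];return round(cx-f*c[0]/c[2],1),round(cy+f*c[1]/c[2],1)
for n,p in dict(tip=(.011,0,0),tipL=(.011,.025,0),tipz9=(.011,.025,-.009),tipz_9=(.011,.025,.009),g=(-.008,.025,0),).items(): print(n,pj(p,False))
for X in(-.072,-.09,-.112,-.134):
    for z in(.104,.15): print("blade",X,z,pj(w2(X,.0605,z)))
for c in((-.026,.112),(.026,.044)): print("cap",c,pj(w2(*c,.108)))
for uv in((323,238),(323,170)):print("ray at z.15",tow(onz(w,uv,.15,T)),"z.128",tow(onz(w,uv,.128,T)))
E
```

```text
tip (np.float64(323.3), np.float64(229.4))
tipL (np.float64(360.9), np.float64(229.4))
tipz9 (np.float64(361.4), np.float64(216.6))
tipz_9 (np.float64(360.4), np.float64(242.0))
g (np.float64(365.0), np.float64(240.9))
blade -0.072 0.104 (np.float64(318.7), np.float64(155.6))
blade -0.072 0.15 (np.float64(318.0), np.float64(163.1))
blade -0.09 0.104 (np.float64(318.9), np.float64(176.0))
blade -0.09 0.15 (np.float64(318.1), np.float64(187.7))
blade -0.112 0.104 (np.float64(319.0), np.float64(200.0))
blade -0.112 0.15 (np.float64(318.3), np.float64(216.1))
blade -0.134 0.104 (np.float64(319.1), np.float64(222.8))
blade -0.134 0.15 (np.float64(318.5), np.float64(243.1))
cap (-0.026, 0.112) (np.float64(255.0), np.float64(99.5))
cap (0.026, 0.044) (np.float64(339.4), np.float64(27.3))
ray at z.15 [-0.12974454  0.05703284  0.15      ] z.128 [-0.13904794  0.05699781  0.128     ]
ray at z.15 [-0.07696499  0.05690941  0.15      ] z.128 [-0.08061762  0.05686117  0.128     ]
```

```bash
python3 - <<'E'
from h import *
print(r.tip_reach,[a for a in dir(r) if a[0]!='_'])
w=r.snapshot("wrist");g=w["color"].max(2)
cv2.imwrite("pics/w2.png",cv2.resize(np.clip(w["color"][215:355,180:470].astype(int)*3,0,255).astype(np.uint8),(0,0),fx=2.7,fy=2.7,interpolation=3)[...,::-1])
E
```

```text
0.011 ['Unreachable', 'finish_job', 'get_state', 'snapshot', 'tip_reach']
```

View pics/w2.png

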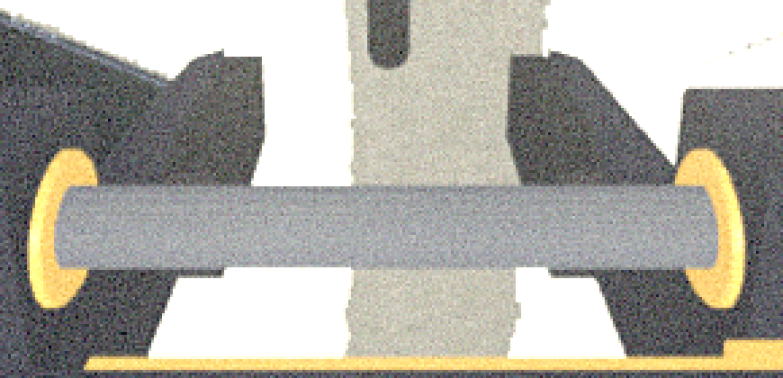

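The wrist view is decisive. The blade is centred between the fingers, at about column 323. But the tip faces, about 90 px apart at rows 235–265, sit roughly 33 mm short of the stated reach, which explains the tips riding over the blade top. I'll check this against the scene view and look at where the gripper body sits.

```bash
python3 - <<'E'
from h import *
s=r.snapshot("scene");w=r.snapshot("wrist");f,cx,cy=K(w);M=np.linalg.inv(w["tool_from_camera"])
def pj(p): c=M@np.r_[p,1];return np.array([cx-f*c[0]/c[2],cy+f*c[1]/c[2]]).round(0).tolist()
R=np.c_[[0,0,-1.],[-.06,-.998,0],[-.998,.06,0]];p=np.array([.4997,-.183,.1278])
for x in(-.022,-.053,-.07,-.086,-.1): print(x,"z.png tip/centre",np.array(proj(s,p+R@[x,0,0])).round(1),"end block corners",[np.array(proj(s,p+R@[x,-.0935,z])).round(1).tolist() for z in(-.0375,.0375)])
print("obs (399,168) (423,187)")
for x in(.011,-.015,-.022,-.03):
    print(x,"wrist tip corners",[pj([x,y,z]) for y in(-.0249,.0249) for z in(-.009,.009)])
print("obs left col278 rows235-265, right col368")
E
```

```text
-0.022 z.png tip/centre [429.1 190.9] end block corners [[389.3, 198.4], [416.0, 214.4]]
-0.053 z.png tip/centre [431.4 179.5] end block corners [[390.8, 186.8], [418.3, 202.4]]
-0.07 z.png tip/centre [432.7 173. ] end block corners [[391.7, 180.3], [419.5, 195.7]]
-0.086 z.png tip/centre [434.  166.8] end block corners [[392.5, 174.0], [420.7, 189.2]]
-0.1 z.png tip/centre [435.1 161.3] end block corners [[393.3, 168.3], [421.8, 183.3]]
obs (399,168) (423,187)
0.011 wrist tip corners [[285.0, 217.0], [286.0, 242.0], [361.0, 217.0], [360.0, 242.0]]
-0.015 wrist tip corners [[280.0, 231.0], [281.0, 260.0], [367.0, 231.0], [366.0, 260.0]]
-0.022 wrist tip corners [[278.0, 236.0], [279.0, 266.0], [369.0, 236.0], [368.0, 266.0]]
-0.03 wrist tip corners [[275.0, 242.0], [277.0, 273.0], [371.0, 242.0], [370.0, 273.0]]
obs left col278 rows235-265, right col368
```

Both views agree: the real tips, grasp point and body all sit 33 mm behind where the reported TCP implies. From here I use tip at x = -0.022 and grasp point at x = -0.041. Now I lower over the blade and pinch it.

>>> drive_tool([
  [[0, 0, 0], [2.5, 0, 0], 5],
  [[0, 0, 0], [2.5, 0, 0], 5],
  [[0, 0, 0], [2.5, 0, 0], 5],
  [[0, 0, 0], [2.2, 0, 0], 5],
  [[0, 0, 0], [0, 0, 0], 0.5],
  [[0, 0, 0], [0, 0, 0], 0.5],
  [[0, 0, 0], [0, 0, 0], 0.5],
  [[0, 0, 0], [0, 0, 0], 0.5],
  [[0, 0, 0], [0, 0, 0], 0.5],
], force=20)

```text
clock: 6.25
tool_pos: [0.509, -0.0436, 0.092]
eef_rot: [0.708, -0.022, -0.706, -0.022]
contact_force: [-0.2, -0.2, 0.2]
opening: 0.209
```

```bash
python3 - <<'E'
from h import *
st();plan(w2(-.112,-.107,.09),Rtool(DOWN,-WY))
E
```

```text
t 6.25 pos [ 0.509  -0.0436  0.092 ] wm [-0.1113  0.0587  0.092 ] F [-0.17 -0.23  0.24] open 0.209 q [ 0.01  0.75 -0.03  2.02  0.05  0.37 -1.69]
[[0.003, -0.061, -0.998], [-0.0, -0.998, 0.061], [-1.0, -0.0, -0.003]]
turn deg [-0.01 -0.15  0.  ] shift cm [ 0.2  16.57  0.07] shift in present axes [ 0.2  16.57  0.07]
```

>>> drive_tool([
  [[0, 0, 0], [0, 0, 0], 0.5],
  [[0, 0, 0], [0, 0, 0], 0.5],
  [[0, 0, 0], [0, 0.8, 0], 0.5],
  [[0, 0, 0], [0, 1.5, 0], 0.5],
  [[0, 0, 0], [0, 1.5, 0], 0.5],
  [[0, 0, 0], [0, 1.5, 0], 0.5],
  [[0, 0, 0], [0, 1.5, 0], 0.5],
  [[0, 0, 0], [0, 1.5, 0], 0.5],
  [[0, 0, 0], [0, 1.5, 0], 0.5],
  [[0, 0, 0], [0, 1.5, 0], 0.5],
  [[0, 0, 0], [0, 1.5, 0], 0.5],
  [[0, 0, 0], [0, 1.5, 0], 0.5],
])

```text
clock: 7.25
tool_pos: [0.5005, -0.1861, 0.0918]
eef_rot: [0.708, -0.021, -0.706, -0.021]
contact_force: [-0.2, 1.6, 6.1]
opening: 0.138
```

>>> drive_tool([
  [[0, 0, 0], [0, 1.2, 0], 0.5],
  [[0, 0, 0], [0, 0.6, 0], 0.5],
  [[0, 0, 0], [0, 0.3, 0], 0.5],
  [[0, 0, 0], [0, 0.2, 0], 0.5],
  [[0, 0, 0], [0, 0, 0], 0.5],
  [[0, 0, 0], [0, 0, 0], 0.5],
])

```text
clock: 7.75
tool_pos: [0.4991, -0.2097, 0.0918]
eef_rot: [0.708, -0.022, -0.706, -0.021]
contact_force: [-0.1, -1.0, 5.0]
opening: 0.132
```

```bash
python3 - <<'E'
from h import *
st()
w=r.snapshot("top")["color"];H=cv2.cvtColor(w,cv2.COLOR_RGB2HSV).astype(int)[150:250,290:480]
for n,m in dict(blue=(H[...,0]>95)&(H[...,0]<125)&(H[...,1]>65),green=(H[...,0]>50)&(H[...,0]<95)&(H[...,1]>60)).items():
    print(n,[(c[0]+290,c[1]+150,s[4]) for c,s in blobs(m,25)])
cv2.imwrite("pics/t2.png",cv2.resize(w[140:290,260:500],(0,0),fx=2.5,fy=2.5)[...,::-1])
E
```

```text
t 7.75 pos [ 0.4991 -0.2097  0.0918] wm [-0.111  -0.1077  0.0918] F [-0.07 -0.98  4.95] open 0.132 q [ 0.36  0.77 -0.08  1.93  0.13  0.44 -1.45]
[[0.003, -0.061, -0.998], [-0.001, -0.998, 0.061], [-1.0, 0.001, -0.003]]
blue [(328.1, 187.6, 162), (359.6, 189.8, 162), (358.6, 214.4, 166)]
green [(326.2, 212.0, 166)]
```

View pics/t2.png

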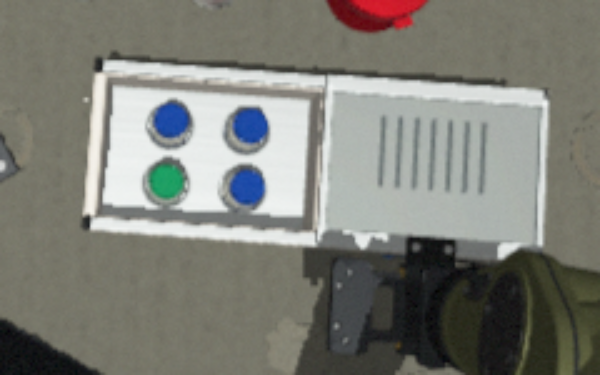

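The top view shows the guard fully open, the well uncovered, and all caps where they were. I release, rise and move over the green vial.

>>> drive_tool([
  [[0, 0, 0], [0, 0, 0], 4],
  [[0, 0, 0], [0, 0, 0], 4],
  [[0, 0, 0], [0, 0, 0], 5],
  [[0, 0, 0], [-2.5, 0, 0], 5.2],
  [[0, 0, 0], [-3, 0, 0], 5.2],
  [[0, 0, 0], [-3, 0, 0], 5.2],
  [[0, 0, 0], [0, -2.75, -1], 5.2],
  [[0, 0, 0], [0, -2.75, -1.1], 5.2],
  [[0, 0, 0], [0, -2.75, -1.1], 5.2],
  [[0, 0, 0], [0, -2.75, -1.1], 5.2],
  [[0, 0, 0], [0, -2.75, -1.1], 5.2],
  [[0, 0, 0], [0, -2.75, -1.1], 5.2],
])

```text
clock: 8.8
tool_pos: [0.573, -0.0469, 0.1755]
eef_rot: [-0.707, 0.022, 0.707, 0.022]
contact_force: [0.0, -0.3, -0.1]
opening: 0.586
```

>>> drive_tool([
  [[0, 0, 0], [0, -2.75, -1.1], 5.2],
  [[0, 0, 0], [0, -2.75, -0.9], 5.2],
  [[0, 0, 0], [0, 0, 0], 5.2],
  [[0, 0, 0], [0, 0, 0], 5.2],
  [[0, 0, 0], [0, 0, 0], 5.2],
])

```text
clock: 9.22
tool_pos: [0.5955, 0.0043, 0.1754]
eef_rot: [-0.706, 0.022, 0.707, 0.021]
contact_force: [-0.1, -0.5, 0.4]
opening: 0.592
```

```bash
python3 - <<'E'
from h import *
st();plan(w2(-.026,.112,.047),Rtool(DOWN,-WY))
q=r.get_state();w=r.snapshot("wrist");T=np.eye(4);T[:3,:3]=Ro.from_quat(q["eef_rot"]).as_matrix();T[:3,3]=q["tool_pos"]
H=cv2.cvtColor(w["color"],cv2.COLOR_RGB2HSV).astype(int)
for n,m in dict(blue=(H[...,0]>95)&(H[...,0]<125)&(H[...,1]>90)&(H[...,2]>60),green=(H[...,0]>55)&(H[...,0]<95)&(H[...,1]>90)&(H[...,2]>50)).items():
    print(n,[(c,s,tow(onz(w,c,.108,T)).round(4)) for c,s in blobs(m,200)])
cv2.imwrite("pics/w3.png",w["color"][...,::-1])
E
```

```text
t 9.22 pos [0.5955 0.0043 0.1754] wm [-0.0279  0.1118  0.1754] F [-0.1  -0.54  0.43] open 0.592 q [-0.05  0.7  -0.06  1.7   0.06  0.74 -1.77]
[[-0.001, -0.061, -0.998], [-0.001, -0.998, 0.061], [-1.0, 0.001, 0.001]]
turn deg [-0.03  0.07 -0.07] shift cm [12.84 -0.02 -0.19] shift in present axes [12.84 -0.04 -0.21]
blue [([58.3, 122.3], [14, 90, 96, 72, 1839], array([0.0405, 0.3204, 0.108 ])), ([324.2, 139.4], [307, 121, 36, 37, 1030], array([0.0272, 0.1109, 0.108 ])), ([407.2, 138.8], [389, 121, 38, 37, 1095], array([0.0276, 0.0443, 0.108 ])), ([403.1, 200.5], [386, 184, 35, 34, 928], array([-0.0237,  0.0438,  0.108 ]))]
green [([323.6, 201.3], [307, 184, 34, 35, 905], array([-0.0243,  0.1113,  0.108 ])), ([8.5, 230.7], [0, 209, 22, 46, 661], array([-0.0508,  0.3865,  0.108 ]))]
```

>>> drive_tool([
  [[0, 0, 0], [0, 0, -0.3], 5.2],
  [[0, 0, 0], [2.5, 0, 0], 5.2],
  [[0, 0, 0], [2.5, 0, 0], 5.2],
  [[0, 0, 0], [2, 0, 0], 5.2],
  [[0, 0, 0], [1.5, 0, 0], 5.2],
  [[0, 0, 0], [1.5, 0, 0], 5.2],
  [[0, 0, 0], [1.2, 0, 0], 5.2],
  [[0, 0, 0], [1.0, 0, 0], 5.2],
  [[0, 0, 0], [0.6, 0, 0], 5.2],
  [[0, 0, 0], [0, 0, 0], 5.2],
  [[0, 0, 0], [0, 0, 0], 5.2],
])

```text
clock: 10.18
tool_pos: [0.5994, 0.0049, 0.0479]
eef_rot: [0.707, -0.022, -0.707, -0.022]
contact_force: [0.1, 0.0, 0.3]
opening: 0.592
```

```bash
python3 - <<'E'
from h import *
st();plan(w2(-.026,.112,.047),Rtool(DOWN,-WY))
E
```

```text
t 10.18 pos [0.5994 0.0049 0.0479] wm [-0.024   0.1127  0.0479] F [0.13 0.01 0.25] open 0.592 q [-0.06  0.89 -0.05  1.77  0.08  0.48 -1.79]
[[0.0, -0.061, -0.998], [-0.0, -0.998, 0.061], [-1.0, 0.0, -0.0]]
turn deg [-0.01 -0.02 -0.  ] shift cm [0.09 0.07 0.2 ] shift in present axes [0.09 0.07 0.2 ]
```

>>> drive_tool([
  [[0, 0, 0], [0, 0, 0.1], 3],
  [[0, 0, 0], [0, 0, 0], 3],
  [[0, 0, 0], [0, 0, 0], 3],
  [[0, 0, 0], [0, 0, 0], 3],
  [[0, 0, 0], [0, 0, 0], 3],
  [[0, 0, 0], [0, 0, 0], 3],
], force=25)

```text
clock: 10.68
tool_pos: [0.5987, 0.0051, 0.0483]
eef_rot: [0.707, -0.022, -0.706, -0.022]
contact_force: [0.2, -1.0, 4.9]
opening: 0.385
```

>>> drive_tool([
  [[0, 0, 0], [-0.6, 0, 0], 3],
  [[0, 0, 0], [-1, 0, 0], 3],
  [[0, 0, 0], [-1.5, 0, 0], 3],
  [[0, 0, 0], [-2, 0, 0], 3],
  [[0, 0, 0], [-2, 0, 0], 3],
  [[0, 0, 0], [-2, 0, 0], 3],
  [[0, 0, 0], [-2, 0, 0], 3],
  [[0, 0, 0], [-1.5, 0, 0], 3],
  [[0, 0, 0], [0, 0, 0], 3],
  [[0, 0, 0], [0, 0, 0], 3],
  [[0, 0, 0], [0, 0, 0], 3],
])

```text
clock: 11.6
tool_pos: [0.5974, 0.0052, 0.173]
eef_rot: [-0.706, 0.022, 0.707, 0.021]
contact_force: [0.0, -0.0, -1.2]
opening: 0.384
```

```bash
python3 - <<'E'
from h import *
st();print("above",tow(r.get_state()["tool_pos"]))
w=r.snapshot("wrist")["color"];s=r.snapshot("scene");w_=s["color"]
H=cv2.cvtColor(w,cv2.COLOR_RGB2HSV).astype(int)
for n,m in dict(blue=(H[...,0]>95)&(H[...,0]<125)&(H[...,1]>90)&(H[...,2]>60),green=(H[...,0]>55)&(H[...,0]<95)&(H[...,1]>90)&(H[...,2]>50)).items():
    print(n,[(c,q) for c,q in blobs(m,200)])
o=np.zeros((500,800,3),np.uint8);o[:250,:400]=cv2.resize(w,(400,250),interpolation=3);o[:500,400:]=cv2.resize(w_[100:300,270:430],(400,500),interpolation=3)
cv2.imwrite("pics/g.png",o[...,::-1])
E
```

```text
t 11.6 pos [0.5974 0.0052 0.173 ] wm [-0.026   0.1128  0.173 ] F [ 0.02 -0.02 -1.22] open 0.384 q [-0.05  0.7  -0.06  1.7   0.06  0.74 -1.77]
[[-0.002, -0.061, -0.998], [-0.0, -0.998, 0.061], [-1.0, 0.0, 0.002]]
above [-0.02603993  0.11277569  0.1730356 ]
blue [([57.6, 124.6], [13, 92, 96, 72, 1880]), ([408.8, 141.4], [390, 123, 38, 38, 1110]), ([325.2, 141.9], [308, 124, 36, 37, 1043]), ([404.6, 203.3], [387, 186, 36, 35, 950])]
green [([8.3, 233.0], [0, 213, 21, 43, 633]), ([318.3, 269.8], [284, 252, 69, 32, 1732])]
```

View pics/g.png

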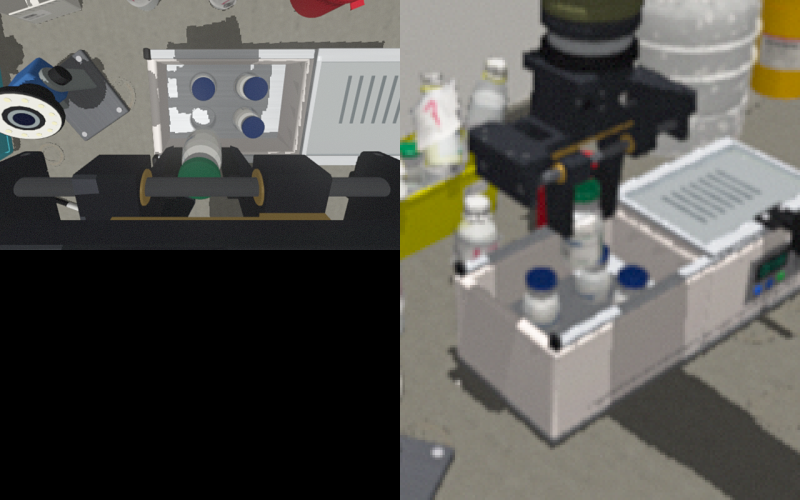

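The vial is out: the wrist and scene views show it held upright under the green cap, with the three blue vials still in place. Next I carry it over the guard panel to the -y side of the blade.

>>> drive_tool([
  [[0, 0, 0], [-1.5, 0, 0], 3],
  [[0, 0, 0], [0, 1.5, 0], 3],
  [[0, 0, 0], [0, 2.5, 0], 3],
  [[0, 0, 0], [0, 3, 0], 3],
  [[0, 0, 0], [0, 3, 0], 3],
  [[0, 0, 0], [0, 3, 0], 3],
  [[0, 0, 0], [0, 3, 0], 3],
  [[0, 0, 0], [0, 3, 0], 3],
  [[0, 0, 0], [0, 3, 0], 3],
  [[0, 0, 0], [0, 3, 0], 3],
  [[0, 0, 0], [0, 2, 0.5], 3],
  [[0, 0, 0], [0, 1, 1.5], 3],
])

```text
clock: 12.7
tool_pos: [0.5612, -0.2772, 0.1873]
eef_rot: [0.707, -0.024, -0.707, -0.022]
contact_force: [-0.5, -0.5, -1.9]
opening: 0.383
```

>>> drive_tool([
  [[0, 0, 0], [0, 0, 2.3], 3],
  [[0, 0, 0], [0, 0, 2.3], 3],
  [[0, 0, 0], [0, 0, 1.5], 3],
  [[0, 0, 0], [0, 0, 0.5], 3],
  [[0, 0, 0], [0, 0, 0], 3],
  [[0, 0, 0], [0, 0, 0], 3],
])

```text
clock: 13.2
tool_pos: [0.4962, -0.2689, 0.1885]
eef_rot: [0.707, -0.021, -0.707, -0.022]
contact_force: [-0.9, 0.2, -0.5]
opening: 0.385
```

```bash
python3 - <<'E'
from h import *
st();plan(w2(-.112,-.166,.09),Rtool(DOWN,-WY))
E
```

```text
t 13.2 pos [ 0.4962 -0.2689  0.1885] wm [-0.1103 -0.167   0.1885] F [-0.89  0.25 -0.53] open 0.385 q [ 0.48  0.64 -0.11  1.79  0.1   0.72 -1.31]
[[0.001, -0.061, -0.998], [0.0, -0.998, 0.061], [-1.0, -0.0, -0.001]]
turn deg [ 0.02 -0.05  0.01] shift cm [ 9.85 -0.1   0.17] shift in present axes [ 9.85 -0.1   0.18]
```

>>> drive_tool([
  [[0, 0, 0], [2.5, 0, 0.2], 3],
  [[0, 0, 0], [2.5, 0, 0], 3],
  [[0, 0, 0], [2.5, 0, 0], 3],
  [[0, 0, 0], [1.8, 0, 0], 3],
  [[0, 0, 0], [0.6, 0, 0], 3],
  [[0, 0, 0], [0, 0, 0], 3],
  [[0, 0, 0], [0, -0.8, 0], 3],
  [[0, 0, 0], [0, -0.6, 0], 3],
  [[0, 0, 0], [0, -0.5, 0], 3],
  [[0, 0, 0], [0, -0.6, 0], 3],
  [[0, 0, 0], [0, -0.8, 0], 3],
  [[0, 0, 0], [0, -1, 0], 3],
])

```text
clock: 14.2
tool_pos: [0.4968, -0.2265, 0.0906]
eef_rot: [0.708, -0.023, -0.706, -0.021]
contact_force: [0.7, -1.2, -0.3]
opening: 0.383
```

```bash
python3 - <<'E'
from h import *
st();s=r.snapshot("top")
m=(s["color"][225:275,330:450].max(2)<60)
print([(c[0]+330,c[1]+225,q) for c,q in blobs(m,25)])
E
```

```text
t 14.2 pos [ 0.4968 -0.2265  0.0906] wm [-0.1123 -0.1245  0.0906] F [ 0.69 -1.25 -0.28] open 0.383 q [ 0.38  0.78 -0.07  1.92  0.11  0.45 -1.4 ]
[[0.002, -0.062, -0.998], [-0.002, -0.998, 0.062], [-1.0, 0.002, -0.002]]
[(424.4, 257.1, [59, 9, 61, 41, 1508])]
```

>>> drive_tool([
  [[0, 0, 0], [0, -1.2, 0], 3],
  [[0, 0, 0], [0, -1.3, 0], 3],
  [[0, 0, 0], [0, -1.3, 0], 3],
  [[0, 0, 0], [0, -1.3, 0], 3],
  [[0, 0, 0], [0, -1.3, 0], 3],
  [[0, 0, 0], [0, -1.3, 0], 3],
  [[0, 0, 0], [0, -1.3, 0], 3],
  [[0, 0, 0], [0, -1.3, 0], 3],
  [[0, 0, 0], [0, -1.3, 0], 3],
  [[0, 0, 0], [0, -1.3, 0], 3],
  [[0, 0, 0], [0, -1.2, 0], 3],
  [[0, 0, 0], [0, -0.8, 0], 3],
])

```text
clock: 15.25
tool_pos: [0.505, -0.0753, 0.0898]
eef_rot: [0.707, -0.021, -0.707, -0.021]
contact_force: [0.6, -2.1, -0.7]
opening: 0.383
```

>>> drive_tool([
  [[0, 0, 0], [0, -0.4, 0], 3],
  [[0, 0, 0], [0, -0.3, 0], 3],
  [[0, 0, 0], [0, -0.2, 0], 3],
  [[0, 0, 0], [0, 0, 0], 3],
  [[0, 0, 0], [0, 0, 0], 3],
])

```text
clock: 15.67
tool_pos: [0.505, -0.0684, 0.0895]
eef_rot: [-0.706, 0.022, 0.707, 0.022]
contact_force: [0.4, 0.4, -1.2]
opening: 0.384
```

```bash
cat > g.py <<'E'
from h import *
import pickle
def look():
    st();s=r.snapshot("top");S=pickle.load(open("s0.pkl","rb"))["top"]
    # guard mount / rail shift vs the shut reference: dark mount plate rows 228-236
    for im in(S,s):
        m=(im["color"][228:268,325:440].max(2)<60);print("dark",[(round(c[0]+325,1),round(c[1]+228,1),q) for c,q in blobs(m,20)])
    return s
if __name__=="__main__": look()
E
python3 g.py
```

```text
t 15.67 pos [ 0.505  -0.0684  0.0895] wm [-0.1138  0.0337  0.0895] F [ 0.42  0.43 -1.17] open 0.384 q [ 0.06  0.75 -0.02  2.02  0.04  0.37 -1.63]
[[-0.001, -0.061, -0.998], [0.0, -0.998, 0.061], [-1.0, -0.0, 0.001]]
dark [(341.6, 243.4, [8, 0, 19, 39, 341])]
dark [(374.6, 250.8, [0, 0, 100, 40, 1925])]
```

>>> drive_tool([
  [[0, 0, 0], [0, -0.2, 0], 3],
  [[0, 0, 0], [0, -0.2, 0], 3],
  [[0, 0, 0], [0, -0.1, 0], 3],
  [[0, 0, 0], [0, 0, 0], 3],
])

```text
clock: 16.05
tool_pos: [0.5052, -0.0651, 0.0896]
eef_rot: [-0.706, 0.023, 0.707, 0.021]
contact_force: [0.4, -5.2, -2.2]
opening: 0.383
```

>>> drive_tool([
  [[0, 0, 0], [0, -0.2, 0], 3],
  [[0, 0, 0], [0, -0.1, 0], 3],
  [[0, 0, 0], [0, 0, 0], 3],
])

```text
clock: 16.3
tool_pos: [0.5051, -0.0651, 0.0897]
eef_rot: [-0.706, 0.025, 0.707, 0.021]
contact_force: [-1.2, -10.5, -1.6]
opening: 0.385
```

The force rose to 10 N with no further motion, so the guard is against its shut stop. I back off, rise and verify.

>>> drive_tool([
  [[0, 0, 0], [0, 0.6, 0], 3],
  [[0, 0, 0], [0, 1.2, 0], 3],
  [[0, 0, 0], [0, 1.5, 0], 3],
  [[0, 0, 0], [-1.5, 0, 0], 3],
  [[0, 0, 0], [-2.5, 0, 0], 3],
  [[0, 0, 0], [-2.5, 0, 0], 3],
  [[0, 0, 0], [-2.5, 0, 0], 3],
  [[0, 0, 0], [-2.5, 0, 0], 3],
  [[0, 0, 0], [-2.5, 0, 0], 3],
  [[0, 0, 0], [-2.5, 0, 0], 3],
  [[0, 0, 0], [-1, 0, 0], 3],
  [[0, 0, 0], [0, 0, 0], 3],
])

```text
clock: 17.3
tool_pos: [0.5057, -0.0929, 0.2672]
eef_rot: [0.709, -0.021, -0.705, -0.021]
contact_force: [0.2, 0.6, -1.1]
opening: 0.39
```

```bash
python3 - <<'E'
from h import *
st();c=r.snapshot("scene")
q=r.get_state();R0=Ro.from_quat(q["eef_rot"]).as_matrix();p=q["tool_pos"]
# vial: cap expected at tool x -.056 (centre of cap), base +.018
print("exp cap",np.array(proj(c,p+R0@[-.058,0,0])).round(1),"exp base",np.array(proj(c,p+R0@[.018,0,0])).round(1))
H=cv2.cvtColor(c["color"],cv2.COLOR_RGB2HSV).astype(int)
m=(H[...,0]>55)&(H[...,0]<95)&(H[...,1]>90)&(H[...,2]>50);m[:,:300]=0
print([b for b in blobs(m,20)])
a,_=Ro.align_vectors([-N],[DOWN]);Rt=a.as_matrix()@Rtool(DOWN,-WY)
plan(FOC+N*.018,Rt);print("target",FOC+N*.018)
# guard check from scene: blade dark pixels vs start
import pickle
S=pickle.load(open("s0.pkl","rb"))["scene"]
for im in(S,c):
    b=im["color"][205:245,350:400].max(2)<50;print([(round(x[0]+350,1),round(x[1]+205,1),z) for x,z in blobs(b,30)])
E
```

```text
t 17.3 pos [ 0.5057 -0.0929  0.2672] wm [-0.1116  0.0094  0.2672] F [ 0.18  0.6  -1.06] open 0.39 q [ 0.12  0.47 -0.04  1.84  0.03  0.82 -1.57]
[[0.006, -0.06, -0.998], [0.0, -0.998, 0.06], [-1.0, -0.0, -0.006]]
exp cap [415.2 132.7] exp base [409.6 166.9]
[([417.2, 133.6], [412, 129, 11, 10, 88]), ([419.7, 205.0], [416, 202, 8, 7, 22])]
turn deg [  0.05  29.4  -18.65] shift cm [ 14.05 -24.97  -0.17] shift in present axes [  3.81 -27.97  -4.93]
target [0.57077435 0.1834138  0.22771847]
[(377.6, 223.7, [8, 7, 32, 27, 375])]
[(377.2, 223.7, [8, 6, 32, 28, 384])]
```

The guard is shut: the blade is at its shut-reference pixel to 0.4 px. The vial cap sits where expected. I turn to the line of sight, move in with standoff, then advance.

>>> drive_tool([
  [[0, 4.9, -3.1], [0, 0, 0], 3],
  [[0, 4.9, -3.1], [0, 0, 0], 3],
  [[0, 4.9, -3.1], [0, 0, 0], 3],
  [[0, 4.9, -3.1], [0, 0, 0], 3],
  [[0, 4.9, -3.1], [0, 0, 0], 3],
  [[0, 4.9, -3.1], [0, 0, 0], 3],
  [[0, 0, 0], [0.7, -1.5, 0], 3],
  [[0, 0, 0], [1, -2.5, 0], 3],
  [[0, 0, 0], [1, -2.5, 0], 3],
  [[0, 0, 0], [1, -2.5, 0], 3],
  [[0, 0, 0], [1, -2.5, 0], 3],
  [[0, 0, 0], [1, -2.5, 0], 3],
])

```text
clock: 18.35
tool_pos: [0.5262, 0.031, 0.2598]
eef_rot: [0.841, 0.081, -0.521, -0.118]
contact_force: [0.7, -0.3, -1.2]
opening: 0.388
```

>>> drive_tool([
  [[0, 0, 0], [1, -2.5, 0], 3],
  [[0, 0, 0], [1, -2.5, 0], 3],
  [[0, 0, 0], [0.5, -2.5, 0], 3],
  [[0, 0, 0], [0, -2.5, 0], 3],
  [[0, 0, 0], [0, -1, 0], 3],
  [[0, 0, 0], [0, 0, 0], 3],
  [[0, 0, 0], [0, 0, 0], 3],
])

```text
clock: 18.93
tool_pos: [0.5387, 0.1433, 0.2766]
eef_rot: [0.839, 0.082, -0.525, -0.118]
contact_force: [-0.1, -0.4, -1.4]
opening: 0.383
```

```bash
python3 - <<'E'
from h import *
st()
R0=Ro.from_quat(r.get_state()["eef_rot"]).as_matrix();a,_=Ro.align_vectors([-N],[R0[:,0]])
plan(FOC+N*.018,a.as_matrix()@R0)
E
```

```text
t 18.93 pos [0.5387 0.1433 0.2766] wm [-0.093   0.2471  0.2766] F [-0.05 -0.38 -1.38] open 0.383 q [-0.12  0.38 -0.19  2.21 -1.    0.07 -0.92]
[[0.436, 0.013, -0.9], [0.261, -0.959, 0.113], [-0.861, -0.284, -0.421]]
turn deg [-0.    4.31 -1.44] shift cm [ 6.72 -2.25  0.13] shift in present axes [ 6.65 -2.42 -0.37]
```

The arm is near a wrist limit (q5 = -1.0) with 4.5° of tilt left to go. I advance first, since the geometry may relax, and then correct the turn.

>>> drive_tool([
  [[0, 0, 0], [1, -0.4, 0], 3],
  [[0, 0, 0], [1.5, -0.5, 0], 3],
  [[0, 0, 0], [1.5, -0.5, 0], 3],
  [[0, 0, 0], [1.2, -0.5, 0], 3],
  [[0, 0, 0], [0.7, -0.3, 0], 3],
  [[0, 0, 0], [0, 0, 0], 3],
  [[0, 2, -0.7], [0, 0, 0], 3],
  [[0, 2, -0.7], [0, 0, 0], 3],
  [[0, 0, 0], [0, 0, 0], 3],
  [[0, 0, 0], [0, 0, 0], 3],
])

```text
clock: 19.77
tool_pos: [0.5807, 0.1776, 0.2664]
eef_rot: [0.844, 0.084, -0.515, -0.123]
contact_force: [-0.1, -0.0, -1.8]
opening: 0.385
```

```bash
python3 - <<'E'
from h import *
st()
R0=Ro.from_quat(r.get_state()["eef_rot"]).as_matrix();a,_=Ro.align_vectors([-N],[R0[:,0]])
plan(FOC+N*.018,a.as_matrix()@R0)
print("base err mm",1e3*(r.get_state()["tool_pos"]+R0[:,0]*.018-FOC))
E
```

```text
t 19.77 pos [0.5807 0.1776 0.2664] wm [-0.0532  0.2838  0.2664] F [-0.12 -0.01 -1.84] open 0.385 q [-0.19  0.45 -0.17  2.12 -1.    0.04 -0.96]
[[0.455, 0.015, -0.89], [0.268, -0.956, 0.121], [-0.849, -0.293, -0.439]]
turn deg [ 0.    3.1  -0.91] shift cm [2.83 0.61 2.81] shift in present axes [2.99 0.56 2.66]
base err mm [ 9.11190539 -6.00814167 38.15752172]
```

Both wrist joints are at their limits (q5 = -1, q6 = 0.04), so this wrist branch cannot reach the pose. The range of q5, -1 to 4.14, suggests the other branch with q5 near π. I'll fit the arm's kinematics from the logged states and look for a feasible configuration.

```bash
cat > fk.py <<'E'
from h import *
from scipy.optimize import least_squares
import itertools
D=[([1.233,.6898,-.1945,1.566,.1573,.9025,-.2151],[.2268,-.5819,.2171],[[-.001,.363,-.932],[.001,-.932,-.363],[-1,-.001,0]]),
([-.01,.51,0,1.97,0,.66,-1.64],[.4869,-.0403,.2176],[[0,-.059,-.998],[.001,-.998,.059],[-1,-.001,0]]),
([-.11,.69,0,2,-.01,.46,-1.74],[.5102,.0103,.1269],[[-.004,-.061,-.998],[0,-.998,.061],[-1,.001,.004]]),
([.3,.7,-.05,1.93,.07,.51,-1.44],[.4997,-.1839,.1282],[[0,-.06,-.998],[0,-.998,.06],[-1,0,0]]),
([-.06,.89,-.05,1.77,.08,.48,-1.79],[.5994,.0049,.0479],[[0,-.061,-.998],[0,-.998,.061],[-1,0,0]]),
([.48,.64,-.11,1.79,.1,.72,-1.31],[.4962,-.2689,.1885],[[.001,-.061,-.998],[0,-.998,.061],[-1,0,-.001]]),
([.36,.77,-.08,1.93,.13,.44,-1.45],[.4991,-.2097,.0918],[[.003,-.061,-.998],[-.001,-.998,.061],[-1,.001,-.003]]),
([-.12,.38,-.19,2.21,-1,.07,-.92],[.5387,.1433,.2766],[[.436,.013,-.9],[.261,-.959,.113],[-.861,-.284,-.421]]),
([-.19,.45,-.17,2.12,-1,.04,-.96],[.5807,.1776,.2664],[[.455,.015,-.89],[.268,-.956,.121],[-.849,-.293,-.439]])]
rz=lambda a:Ro.from_euler('z',a).as_matrix();ry=lambda a:Ro.from_euler('y',a).as_matrix()
def fk(q,p,sg):
    h,L1,L2,Lt,a1,a2,a3,a0=p[:8];C=Ro.from_rotvec(p[8:11]).as_matrix()
    R=rz(sg[0]*q[0]);x=np.array([0,0,h])+R@[a0,0,0]
    R=R@ry(q[1])@rz(sg[1]*q[2]);x=x+R@[a1,0,L1]
    R=R@ry(q[3])@rz(sg[2]*q[4]);x=x+R@[a2,0,L2]
    R=R@ry(q[5])@rz(sg[3]*q[6]);x=x+R@[a3,0,Lt] if 0 else x+R@np.array([0,0,Lt])
    return x,R@C
def fit():
    best=None
    for sg in itertools.product((1,-1),repeat=4):
        if sg[0]==1: continue
        for c0 in(0,1.571,3.14,-1.571):
            # tool x = last z
            C0=np.c_[[0,0,1.],[np.cos(c0),np.sin(c0),0],[-np.sin(c0),np.cos(c0),0]]
            def f(p):
                o=[]
                for q,x,R in D:
                    X,M=fk(q,p,sg);o+=[(X-x)*10,((M-np.array(R))*2).ravel()]
                return np.concatenate(o)
            s=least_squares(f,np.r_[.35,.4,.4,.2,0,0,0,0,Ro.from_matrix(C0).as_rotvec()])
            if best is None or s.cost<best[0]: best=(s.cost,sg,s.x,s)
    return best
if __name__=="__main__":
    import pickle
    c,sg,p,s=fit();print(c,sg,p.round(3));
    for q,x,R in D:
        X,M=fk(q,p,sg);print((1e3*(X-x)).round(1),np.degrees(np.linalg.norm(Ro.from_matrix(M.T@np.array(R)).as_rotvec())).round(2))
    pickle.dump((sg,p),open("fk.pkl","wb"))
E
python3 fk.py
```

```text
0.6477515431573411 (-1, -1, -1, -1) [ 2.390e-01  5.660e-01  2.660e-01  3.650e-01 -9.300e-02 -4.000e-03
 -6.593e+00  1.110e-01  1.210e+00 -1.211e+00  1.208e+00]
[  5.9  22.2 -10.4] 0.11
[-13.3  45.  -11.7] 0.08
[ 2.9 48.   5.1] 0.56
[17.9 31.6  8.7] 0.54
[19.3 41.8 20.8] 0.33
[-0.2 31.7 -3.3] 0.5
[27.6 25.8 14.7] 0.16
[ -8.8  15.7 -16.3] 0.17
[-4.4 18.3 -7.5] 0.5
```

```bash
cat > fk2.py <<'E'
from fk import *
sg=(-1,-1,-1,-1)
def fk3(q,p):
    C=Ro.from_rotvec(p[:3]).as_matrix();o=p[3:].reshape(5,3)
    R=rz(-q[0]);x=np.array([0,0,0.])+o[0]*[0,0,1]+R@(o[0]*[1,1,0])
    R=R@ry(q[1])@rz(-q[2]);x=x+R@o[1]
    R=R@ry(q[3])@rz(-q[4]);x=x+R@o[2]
    R=R@ry(q[5])@rz(-q[6]);x=x+R@o[3]
    return x,R@C
def fit3():
    p0=np.r_[1.21,-1.21,1.21,np.array([[0,0,.3],[0,0,.4],[0,0,.4],[0,0,.3],[0,0,0]]).ravel()]
    def f(p):
        o=[]
        for q,x,R in D:
            X,M=fk3(q,p);o+=[(X-x)*10,((M-np.array(R))).ravel()]
        return np.concatenate(o+[(p[3:]-p0[3:])*.02])
    return least_squares(f,p0).x
P=fit3()
if __name__=="__main__":
    print(P[:3].round(3));print(P[3:].reshape(5,3).round(3))
    for q,x,R in D:
        X,M=fk3(q,P);print((1e3*(X-x)).round(1),np.degrees(np.linalg.norm(Ro.from_matrix(M.T@np.array(R)).as_rotvec())).round(2))
    # IK options at the target
    lo=np.array([-3.01,-.46,-1.47,.13,-1,.04,-2.66]);hi=np.array([3.01,2.08,1.51,2.56,4.14,2.09,2.66])
    tgt=FOC+N*.018;rng=np.random.default_rng(0);sol=[]
    for k in range(150):
        def g(q):
            X,M=fk3(q,P);return np.r_[(X-tgt)*10,(M[:,0]+N)*3]
        s=least_squares(g,rng.uniform(lo,hi)*[.3,1,1,1,1,1,1],bounds=(lo+.03,hi-.03))
        if s.cost<1e-8: sol.append(s.x)
    sol=np.array(sol);print(len(sol))
    q0=r.get_state()["q"];d=np.abs(sol-q0)[:,[0,1,2,3]].sum(1)
    print(sol[np.argsort(d)][:15].round(2))
E
python3 fk2.py
```

```text
[ 1.21  -1.211  1.208]
[[ 0.004  0.003  0.343]
 [-0.005 -0.051  0.557]
 [ 0.003 -0.001  0.352]
 [ 0.003  0.003  0.334]
 [ 0.     0.     0.   ]]
[-0.2 -0.1 -1.8] 0.11
[ 1.9 -1.3  1.2] 0.08
[-2.8  0.2 -2.3] 0.56
[ 0.6 -2.6  1.1] 0.54
[0.4 1.9 1.4] 0.33
[-0.7  1.4  0.3] 0.5
[ 0.9  0.4 -0.3] 0.16
[-1.5 -0.5 -1.6] 0.17
[1.2 0.4 2.1] 0.5Traceback (most recent call last):
  File "fk2.py", line 29, in <module>
    s=least_squares(g,rng.uniform(lo,hi)*[.3,1,1,1,1,1,1],bounds=(lo+.03,hi-.03))
    return func(*args, **kwargs)
    raise ValueError("Initial guess is outside of provided bounds")
ValueError: Initial guess is outside of provided bounds
```

The kinematic fit is good, to 2 mm and 0.5°. Now the IK options.

```bash
cat > ik.py <<'E'
from fk2 import *
lo=np.array([-3.01,-.46,-1.47,.13,-1,.04,-2.66])+.04;hi=np.array([3.01,2.08,1.51,2.56,4.14,2.09,2.66])-.04
tgt=FOC+N*.018;rng=np.random.default_rng(0);q0=r.get_state()["q"]
# exact solutions vs q3 and branch; roll free; stay near q0 elsewhere
for tol,ang in((0,"exact"),(.1,"tilt relaxed")):
  for q5s in(-.9,0.,1.,2.,3.,3.9):
    best=None
    for q3 in(-1.2,-.8,-.4,0,.4,.8,1.2):
        s0=np.clip([q0[0]+.8*q3*0,.6,q3,2,q5s,.3,-1],lo,hi)
        def g(q):
            X,M=fk3(q,P);e=(M[:,0]+N);n=np.linalg.norm(e);e=e*max(0,n-tol)/(n+1e-9)
            return np.r_[(X-tgt)*100,e*30,(q[[0,1,2,3]]-q0[[0,1,2,3]])*.003]
        s=least_squares(g,s0,bounds=(lo,hi));X,M=fk3(s.x,P)
        e=np.linalg.norm(X-tgt)*1e3,np.arccos(np.clip(-M[:,0]@N,-1,1))
        if best is None or s.cost<best[0]: best=(s.cost,e,s.x)
    print(ang,q5s,"err mm",round(best[1][0],1),"rad",round(best[1][1],3),best[2].round(2))
E
python3 ik.py
```

```text
exact -0.9 err mm 0.0 rad 0.0 [-0.18  0.52 -0.25  2.24  2.93  0.21 -0.96]
exact 0.0 err mm 0.0 rad 0.0 [-0.21  0.52 -0.21  2.24  3.03  0.21 -0.98]
exact 1.0 err mm 0.0 rad 0.0 [-0.21  0.52 -0.2   2.23  3.08  0.21 -1.47]
exact 2.0 err mm 0.0 rad 0.0 [-0.21  0.52 -0.19  2.23  3.13  0.2  -2.4 ]
exact 3.0 err mm 0.0 rad 0.0 [-0.22  0.52 -0.18  2.23  3.15  0.2  -2.09]
exact 3.9 err mm 0.0 rad 0.0 [-0.22  0.52 -0.17  2.23  3.17  0.2  -2.23]
tilt relaxed -0.9 err mm 0.0 rad 0.1 [-0.12  0.51 -0.34  2.14  1.51  0.11 -1.28]
tilt relaxed 0.0 err mm 0.0 rad 0.1 [-0.15  0.51 -0.31  2.13  1.46  0.09 -0.63]
tilt relaxed 1.0 err mm 0.0 rad 0.1 [-0.14  0.51 -0.32  2.13  1.42  0.08 -0.44]
tilt relaxed 2.0 err mm 0.0 rad 0.088 [-0.23  0.51 -0.21  2.16  2.09  0.08 -0.62]
tilt relaxed 3.0 err mm 0.0 rad 0.073 [-0.2   0.52 -0.18  2.17  3.6   0.08 -1.45]
tilt relaxed 3.9 err mm 0.0 rad 0.081 [-0.19  0.52 -0.17  2.16  3.96  0.08 -2.34]
```

An exact solution exists with q5 ≈ 3.05 and q6 ≈ 0.2. The plan is to back off, sweep q5 round with q6 ≈ 0.3 (a constant twist in the tool frame), then go in. I'll compute the rows and clearances.

```bash
cat > seg.py <<'E'
from fk2 import *
def Tq(q):
    x,R=fk3(q,P);T=np.eye(4);T[:3,:3]=R;T[:3,3]=x;return T
def rows(Ta,Tb,n):
    d=np.linalg.inv(Ta)@Tb
    rv=Ro.from_matrix(d[:3,:3]).as_rotvec()
    print("total turn",np.degrees(rv).round(1),"shift(start axes)",(100*d[:3,3]).round(1),"shift(end axes)",(100*d[:3,:3].T@d[:3,3]).round(1))
def Tnow():
    s=r.get_state();T=np.eye(4);T[:3,:3]=Ro.from_quat(s["eef_rot"]).as_matrix();T[:3,3]=s["tool_pos"];return T
def clear(q):
    T=Tq(q);pts=[T[:3,3]+T[:3,:3]@np.array(v) for v in([.018,.019,0],[.018,-.019,0])]+[T[:3,3]+T[:3,:3]@np.array([-.086,a*.094,b*.038]) for a in(1,-1) for b in(1,-1)]
    return min(p[2] for p in pts),min(np.linalg.norm(p-LENS) for p in pts)
W1=np.array([-.05,.35,-.17,1.95,-1+.05,.3,-.96]);W2=W1.copy();W2[4]=3.05
E
python3 - <<'E'
from seg import *
rows(Tnow(),Tq(W1),1);print(Tq(W1)[:3,3],Tq(W2)[:3,3])
print([np.round(clear(W1+(W2-W1)*t),3).tolist() for t in np.linspace(0,1,9)])
a=W1.copy();a[4]+=.115;d=np.linalg.inv(Tq(W1))@Tq(a);print("row",np.degrees(Ro.from_matrix(d[:3,:3]).as_rotvec()).round(3),(100*d[:3,3]).round(3),"after-axes",(100*d[:3,:3].T@d[:3,3]).round(3))
for q7 in(-.96,): rows(Tq(W2),Tq([-.2,.52,-.22,2.235,3.02,.21,q7]),1)
E
```

```text
total turn [ 0.5  5.3 -9.1] shift(start axes) [-7.9 -2.5 -9.8] shift(end axes) [ -6.5  -3.7 -10.5]
[0.63158066 0.1681972  0.38417006] [0.75477439 0.08930545 0.49594827]
[[0.363, 0.239], [0.341, 0.223], [0.325, 0.229], [0.328, 0.264], [0.351, 0.313], [0.39, 0.36], [0.434, 0.379], [0.47, 0.361], [0.462, 0.341]]
row [-6.292 -1.116  1.605] [-0.008  0.97   0.642] after-axes [0.031 0.894 0.744]
total turn [-3.5 22.7 24.1] shift(start axes) [ -3.4  25.7 -21.6] shift(end axes) [ 15.4  24.3 -17.6]
```

```bash
sed -i 's/^W1=.*/W1=np.array([-.05,.2,-.17,2.15,-.95,.3,-.96]);W2=W1.copy();W2[4]=3.05/' seg.py; python3 - <<'E'
from seg import *
rows(Tnow(),Tq(W1),1);print(Tq(W1)[:3,3],Tq(W2)[:3,3])
print([np.round(clear(W1+(W2-W1)*t),3).tolist() for t in np.linspace(0,1,9)])
a=W1.copy();a[4]+=.115;d=np.linalg.inv(Tq(W1))@Tq(a);print("row",np.degrees(Ro.from_matrix(d[:3,:3]).as_rotvec()).round(3),(100*d[:3,3]).round(3),"after-axes",(100*d[:3,:3].T@d[:3,3]).round(3))
for q7 in(-.96,): rows(Tq(W2),Tq([-.2,.52,-.22,2.235,3.02,.21,q7]),1)
E
```

```text
total turn [-0.1  2.6 -7.3] shift(start axes) [-12.9  -0.9  -0.6] shift(end axes) [-12.7  -2.5  -1.2]
[0.5272481 0.1508257 0.3814232] [0.65615456 0.07693159 0.49013272]
[[0.36, 0.258], [0.34, 0.256], [0.326, 0.268], [0.33, 0.297], [0.353, 0.332], [0.39, 0.36], [0.432, 0.374], [0.465, 0.37], [0.46, 0.357]]
row [-6.292 -1.116  1.605] [-0.008  0.97   0.642] after-axes [0.031 0.894 0.744]
total turn [-2.4 19.7 23.1] shift(start axes) [  6.7  23.2 -17. ] shift(end axes) [ 20.3  18.2 -11.4]
```

>>> drive_tool([
  [[0, 0, 0], [-1.5, -0.1, 0], 3],
  [[0, 0, 0], [-2.5, -0.2, -0.1], 3],
  [[0, 0, 0], [-3, -0.2, -0.2], 3],
  [[0, 0, 0], [-3, -0.2, -0.2], 3],
  [[0, 0, 0], [-2, -0.2, -0.1], 3],
  [[0, 0, 0], [-0.9, 0, 0], 3],
  [[0, 1.3, -3.6], [0, 0, 0], 3],
  [[0, 1.3, -3.6], [0, 0, 0], 3],
  [[0, 0, 0], [0, 0, 0], 3],
  [[0, 0, 0], [0, 0, 0], 3],
])

```text
clock: 20.6
tool_pos: [0.527, 0.1505, 0.3787]
eef_rot: [0.846, 0.118, -0.499, -0.147]
contact_force: [0.6, -0.8, -1.3]
opening: 0.383
```

```bash
python3 - <<'E'
from seg import *
st();rows(Tnow(),Tq(W1),1);q=r.get_state()["q"];print(1e3*(Tq(q)[:3,3]-Tnow()[:3,3]))
a=q.copy();a[4]+=.115;d=np.linalg.inv(Tq(q))@Tq(a);print("row",np.degrees(Ro.from_matrix(d[:3,:3]).as_rotvec()).round(3),(100*d[:3,3]).round(3))
E
```

```text
t 20.6 pos [0.527  0.1505 0.3787] wm [-0.1052  0.2536  0.3787] F [ 0.63 -0.84 -1.3 ] open 0.383 q [-0.33  0.2   0.14  2.14 -0.92  0.35 -1.  ]
[[0.474, 0.053, -0.879], [0.345, -0.929, 0.131], [-0.81, -0.366, -0.459]]
total turn [-0.2  1.2 -2.4] shift(start axes) [-0.2 -0.1 -0.1] shift(end axes) [-0.2 -0.1 -0.1]
[-6.17483875 -3.11181739 -1.55312861]
row [-6.181 -1.227  1.925] [-0.014  1.16   0.695]
```

>>> drive_tool([
  [[-6.2, -1.2, 1.9], [0, 1.15, 0.7], 3],
  [[-6.2, -1.2, 1.9], [0, 1.15, 0.7], 3],
  [[-6.2, -1.2, 1.9], [0, 1.15, 0.7], 3],
  [[-6.2, -1.2, 1.9], [0, 1.15, 0.7], 3],
  [[-6.2, -1.2, 1.9], [0, 1.15, 0.7], 3],
  [[-6.2, -1.2, 1.9], [0, 1.15, 0.7], 3],
  [[-6.2, -1.2, 1.9], [0, 1.15, 0.7], 3],
  [[-6.2, -1.2, 1.9], [0, 1.15, 0.7], 3],
  [[-6.2, -1.2, 1.9], [0, 1.15, 0.7], 3],
  [[-6.2, -1.2, 1.9], [0, 1.15, 0.7], 3],
])

```text
clock: 21.43
tool_pos: [0.5185, 0.0299, 0.3477]
eef_rot: [0.752, 0.238, -0.463, 0.404]
contact_force: [-0.3, -0.1, -0.5]
opening: 0.384
```

```bash
cat > sw.py <<'E'
from seg import *
st();q=r.get_state()["q"];print(1e3*(Tq(q)[:3,3]-Tnow()[:3,3]).round(4))
a=q.copy();a[4]+=.115;d=np.linalg.inv(Tq(q))@Tq(a);print("row",np.degrees(Ro.from_matrix(d[:3,:3]).as_rotvec()).round(2),(100*d[:3,3]).round(2))
E
python3 sw.py
```

```text
t 21.43 pos [0.5185 0.0299 0.3477] wm [-0.1063  0.1327  0.3477] F [-0.33 -0.07 -0.46] open 0.384 q [-0.57  0.22  0.44  2.16  0.    0.32 -0.77]
[[0.458, 0.732, -0.505], [-0.017, -0.56, -0.828], [-0.889, 0.387, -0.244]]
[-15.2  -1.8  -2.1]
row [-6.26 -1.47  1.43] [-0.01  0.88  0.86]
```

>>> drive_tool([
  [[-6.2, -1.5, 1.4], [0, 0.9, 0.85], 3],
  [[-6.2, -1.5, 1.4], [0, 0.9, 0.85], 3],
  [[-6.2, -1.5, 1.4], [0, 0.9, 0.85], 3],
  [[-6.2, -1.5, 1.4], [0, 0.9, 0.85], 3],
  [[-6.2, -1.5, 1.4], [0, 0.9, 0.85], 3],
  [[-6.2, -1.5, 1.4], [0, 0.9, 0.85], 3],
  [[-6.2, -1.5, 1.4], [0, 0.9, 0.85], 3],
  [[-6.2, -1.5, 1.4], [0, 0.9, 0.85], 3],
])

```text
clock: 22.1
tool_pos: [0.5605, -0.0482, 0.3839]
eef_rot: [0.482, 0.295, -0.354, 0.745]
contact_force: [0.3, -0.8, -0.8]
opening: 0.383
```

```bash
python3 sw.py
```

```text
t 22.1 pos [ 0.5605 -0.0482  0.3839] wm [-0.0596  0.0572  0.3839] F [ 0.26 -0.78 -0.75] open 0.383 q [-0.78  0.26  0.73  2.17  0.68  0.23 -0.53]
[[0.575, 0.812, 0.098], [-0.243, 0.284, -0.927], [-0.781, 0.509, 0.361]]
[-23.7  -5.6  -2.5]
row [-6.41 -1.31  0.78] [-0.    0.49  0.8 ]
```

```bash
python3 - <<'E'
s=open('fk.py').read()
s=s.replace("-.439]])]","""-.439]]),
([-.33,.2,.14,2.14,-.92,.35,-1.],[.527,.1505,.3787],[[.474,.053,-.879],[.345,-.929,.131],[-.81,-.366,-.459]]),
([-.57,.22,.44,2.16,0,.32,-.77],[.5185,.0299,.3477],[[.458,.732,-.505],[-.017,-.56,-.828],[-.889,.387,-.244]]),
([-.78,.26,.73,2.17,.68,.23,-.53],[.5605,-.0482,.3839],[[.575,.812,.098],[-.243,.284,-.927],[-.781,.509,.361]])]""")
open('fk.py','w').write(s)
s=open('fk2.py').read();i=s.index("    # IK options");open('fk2.py','w').write(s[:i])
E
python3 fk2.py; python3 - <<'E'
from seg import *
lo=np.array([-3.01,-.46,-1.47,.13,-1,.04,-2.66])+.04;hi=np.array([3.01,2.08,1.51,2.56,4.14,2.09,2.66])-.04
tgt=FOC+N*.018;q0=r.get_state()["q"]
for q3 in(-.2,.2,.5,.8,1.1,1.4):
    def g(q): 
        X,M=fk3(q,P);return np.r_[(X-tgt)*100,(M[:,0]+N)*30,(q[2]-q3)*3,(q-q0)*.01]
    for q5 in(0.7,2.5):
        s0=q0.copy();s0[2]=q3;s0[4]=q5
        s=least_squares(g,np.clip(s0,lo,hi),bounds=(lo,hi));X,M=fk3(s.x,P)
        print(q3,q5,"mm",round(1e3*np.linalg.norm(X-tgt),1),"rad",np.linalg.norm(M[:,0]+N).round(3),s.x.round(2))
E
```

```text
[ 1.209 -1.211  1.209]
[[ 0.001 -0.015  0.349]
 [ 0.007 -0.029  0.554]
 [-0.    -0.003  0.342]
 [-0.     0.     0.341]
 [ 0.     0.     0.   ]]
[ 0.7  0.4 -0.8] 0.09
[ 2.7 -1.4  1.7] 0.12
[-1.9  0.4 -2.8] 0.51
[ 1.3 -3.2  1.2] 0.56
[-1.3  2.2  0.4] 0.34
[-1.8  1.4  1.1] 0.47
[ 1.6 -0.  -0. ] 0.2
[-1.  -0.5 -0.7] 0.23
[1.6 0.3 2.3] 0.55
[-0.8  1.2 -0.9] 0.55
[ 0.3 -2.4 -0.8] 0.6
[-0.4  0.5 -0.8] 0.16
-0.2 0.7 mm 0.0 rad 0.0 [-0.19  0.52 -0.2   2.24  3.13  0.22 -0.53]
-0.2 2.5 mm 0.0 rad 0.0 [-0.19  0.52 -0.2   2.24  3.13  0.22 -0.53]
0.2 0.7 mm 0.0 rad 0.0 [-0.46  0.54  0.2   2.25  3.86  0.32 -0.53]
0.2 2.5 mm 0.0 rad 0.0 [-0.46  0.54  0.2   2.25  3.86  0.32 -0.53]
0.5 0.7 mm 0.2 rad 0.001 [-0.64  0.58  0.48  2.26  4.1   0.46 -0.37]
0.5 2.5 mm 0.2 rad 0.001 [-0.64  0.58  0.48  2.26  4.1   0.46 -0.37]
0.8 0.7 mm 16.0 rad 0.105 [-0.32  0.49 -0.03  2.1  -0.96  0.08  2.15]
0.8 2.5 mm 1.8 rad 0.014 [-0.7   0.61  0.58  2.28  4.1   0.52 -0.37]
1.1 0.7 mm 16.3 rad 0.108 [-0.34  0.49 -0.01  2.1  -0.96  0.08 -2.62]
1.1 2.5 mm 3.4 rad 0.025 [-0.75  0.63  0.66  2.29  4.1   0.58 -0.38]
1.4 0.7 mm 16.5 rad 0.11 [-0.37  0.49  0.02  2.11 -0.96  0.08 -2.62]
1.4 2.5 mm 4.8 rad 0.037 [-0.79  0.66  0.74  2.31  4.1   0.64 -0.4 ]
```

```bash
cat > jp.py <<'E'
from seg import *
import sys,json
def path(qt,n,m=12):
    """rows (turn deg, shift cm, rounded) following a straight joint path from here to qt"""
    q0=r.get_state()["q"];T=Tnow();off=np.linalg.inv(Tq(q0))@T;out=[]
    for i in range(1,n+1):
        G=Tq(q0+(np.array(qt)-q0)*i/n)@off;d=np.linalg.inv(T)@G
        rv=np.degrees(Ro.from_matrix(d[:3,:3]).as_rotvec()).round(1);Tr=T.copy();Tr[:3,:3]=T[:3,:3]@Ro.from_rotvec(np.radians(rv)).as_matrix()
        sh=(100*T[:3,:3].T@(G[:3,3]-T[:3,3])).round(1);Tr[:3,3]=T[:3,3]+T[:3,:3]@sh/100;T=Tr
        out.append([rv.tolist(),sh.tolist(),3])
    print(json.dumps(out[:m]));print("max turn",max(np.abs(o[0]).max() for o in out),"clear",[np.round(clear(q0+(np.array(qt)-q0)*t),2).tolist() for t in(.25,.5,.75,1)])
st();path(json.loads(sys.argv[1]),int(sys.argv[2]))
E
python3 jp.py "[-0.2,0.25,-0.2,2.15,2.0,0.5,-1.9]" 12
```

```text
t 22.1 pos [ 0.5605 -0.0482  0.3839] wm [-0.0596  0.0572  0.3839] F [ 0.26 -0.78 -0.75] open 0.383 q [-0.78  0.26  0.73  2.17  0.68  0.23 -0.53]
[[0.575, 0.812, 0.098], [-0.243, 0.284, -0.927], [-0.781, 0.509, 0.361]]
[[[-0.4, -0.3, -0.2], [0.3, 0.1, -0.4], 3], [[-0.4, -0.4, 0.2], [0.3, 0.2, -0.2], 3], [[-0.3, -0.5, 0.6], [0.2, 0.5, -0.3], 3], [[-0.2, -0.5, 1.0], [0.1, 0.8, -0.2], 3], [[-0.0, -0.4, 1.4], [0.1, 0.9, -0.3], 3], [[0.0, -0.3, 1.8], [-0.0, 1.2, -0.3], 3], [[0.2, -0.1, 2.2], [-0.1, 1.4, -0.4], 3], [[0.4, 0.1, 2.5], [-0.1, 1.6, -0.5], 3], [[0.5, 0.4, 2.9], [-0.2, 1.7, -0.7], 3], [[0.7, 0.7, 3.2], [-0.2, 2.0, -0.8], 3], [[0.8, 1.0, 3.5], [-0.3, 2.2, -1.0], 3], [[1.1, 1.4, 3.7], [-0.4, 2.3, -1.2], 3]]
max turn 3.7 clear [[0.36, 0.35], [0.37, 0.34], [0.39, 0.34], [0.41, 0.33]]
```

>>> drive_tool([
  [[-0.4, -0.4, 0], [0.3, 0.2, -0.3], 3],
  [[-0.4, -0.4, 0.4], [0.3, 0.3, -0.3], 3],
  [[-0.3, -0.5, 0.8], [0.2, 0.7, -0.3], 3],
  [[-0.2, -0.5, 1.2], [0.1, 0.9, -0.3], 3],
  [[0, -0.4, 1.6], [0.1, 1, -0.3], 3],
  [[0, -0.3, 2], [0, 1.3, -0.3], 3],
  [[0.2, -0.1, 2.2], [-0.1, 1.4, -0.4], 3],
  [[0.4, 0.1, 2.5], [-0.1, 1.6, -0.5], 3],
  [[0.5, 0.4, 2.9], [-0.2, 1.7, -0.7], 3],
  [[0.7, 0.7, 3.2], [-0.2, 2, -0.8], 3],
  [[0.8, 1, 3.5], [-0.3, 2.2, -1], 3],
  [[1.1, 1.4, 3.7], [-0.4, 2.3, -1.2], 3],
])

```text
clock: 23.1
tool_pos: [0.6279, 0.0166, 0.416]
eef_rot: [0.516, 0.232, -0.27, 0.779]
contact_force: [0.1, -1.7, -3.2]
opening: 0.386
```

```bash
python3 jp.py "[-0.19,0.52,-0.2,2.24,3.13,0.22,-2.3]" 24; python3 sw.py|tail -1
```

```text
t 23.1 pos [0.6279 0.0166 0.416 ] wm [0.0037 0.1261 0.416 ] F [ 0.12 -1.72 -3.23] open 0.386 q [-0.81  0.3   0.64  2.17  1.87  0.21 -1.8 ]
[[0.746, 0.66, 0.083], [-0.18, 0.321, -0.93], [-0.641, 0.679, 0.359]]
[[[-2.2, 0.7, -0.1], [0.5, -0.3, -0.8], 3], [[-2.1, 0.8, -0.2], [0.5, -0.2, -0.9], 3], [[-2.2, 0.9, -0.1], [0.5, -0.2, -0.8], 3], [[-2.0, 0.9, -0.1], [0.5, -0.3, -0.9], 3], [[-2.1, 1.0, -0.0], [0.5, -0.2, -0.9], 3], [[-2.0, 1.0, -0.1], [0.5, -0.2, -1.0], 3], [[-2.0, 1.1, -0.0], [0.5, -0.2, -0.9], 3], [[-1.9, 1.1, -0.0], [0.5, -0.1, -1.0], 3], [[-1.9, 1.2, 0.0], [0.5, -0.2, -1.0], 3], [[-1.8, 1.3, 0.1], [0.5, -0.1, -1.0], 3], [[-1.8, 1.3, 0.1], [0.5, -0.1, -1.0], 3], [[-1.8, 1.3, 0.2], [0.5, -0.1, -1.0], 3]]
max turn 2.2 clear [[0.34, 0.27], [0.29, 0.21], [0.24, 0.14], [0.21, 0.1]]
row [-6.45  0.31  1.32] [-0.02  0.75 -0.26]
```

The wrist is now on the other branch (q5 = 1.87). I follow the computed path toward the goal and watch q3 and q5.

>>> drive_tool([
  [[-2.2, 0.7, -0.1], [0.5, -0.3, -0.8], 3],
  [[-2.1, 0.8, -0.2], [0.5, -0.2, -0.9], 3],
  [[-2.2, 0.9, -0.1], [0.5, -0.2, -0.8], 3],
  [[-2, 0.9, -0.1], [0.5, -0.3, -0.9], 3],
  [[-2.1, 1, 0], [0.5, -0.2, -0.9], 3],
  [[-2, 1, -0.1], [0.5, -0.2, -1], 3],
  [[-2, 1.1, 0], [0.5, -0.2, -0.9], 3],
  [[-1.9, 1.1, 0], [0.5, -0.1, -1], 3],
  [[-1.9, 1.2, 0], [0.5, -0.2, -1], 3],
  [[-1.8, 1.3, 0.1], [0.5, -0.1, -1], 3],
  [[-1.8, 1.3, 0.1], [0.5, -0.1, -1], 3],
  [[-1.8, 1.3, 0.2], [0.5, -0.1, -1], 3],
])

```text
clock: 24.1
tool_pos: [0.6249, 0.0968, 0.3135]
eef_rot: [0.371, 0.372, -0.16, 0.836]
contact_force: [0.2, -0.2, -0.7]
opening: 0.384
```

```bash
cat > fin.py <<'E'
from h import *
st()
s=r.get_state();R0=Ro.from_quat(s["eef_rot"]).as_matrix();a,_=Ro.align_vectors([-N],[R0[:,0]])
Rt=a.as_matrix()@R0;plan(FOC+N*.018,Rt)
print("base err mm",(1e3*(s["tool_pos"]+R0[:,0]*.018-FOC)).round(1),"ang",np.arccos(-R0[:,0]@N).round(3))
E
python3 fin.py
```

```text
t 24.1 pos [0.6249 0.0968 0.3135] wm [-0.0042  0.2059  0.3135] F [ 0.16 -0.18 -0.68] open 0.384 q [-0.45  0.41  0.15  2.2   2.37  0.23 -1.92]
[[0.672, 0.544, 0.502], [0.007, 0.674, -0.739], [-0.74, 0.5, 0.449]]
turn deg [-0.   18.67  2.85] shift cm [  6.71  -1.64 -11.41] shift in present axes [  2.78  -1.4  -12.97]
base err mm [ 57.2 -91.4  87.2] ang 0.33
```

>>> drive_tool([
  [[0, 1.9, 0.3], [0.4, -0.1, -0.7], 3],
  [[0, 1.9, 0.3], [0.4, -0.1, -1.2], 3],
  [[0, 1.9, 0.3], [0.5, -0.2, -1.4], 3],
  [[0, 1.9, 0.3], [0.5, -0.2, -1.4], 3],
  [[0, 1.9, 0.3], [0.5, -0.2, -1.4], 3],
  [[0, 1.9, 0.3], [0.5, -0.2, -1.4], 3],
  [[0, 1.9, 0.3], [0.5, -0.2, -1.4], 3],
  [[0, 1.9, 0.3], [0.5, -0.2, -1.2], 3],
  [[0, 1.9, 0.3], [0.4, -0.1, -0.8], 3],
  [[0, 1.5, 0.2], [0.2, 0, -0.4], 3],
  [[0, 0, 0], [0, 0, 0], 3],
  [[0, 0, 0], [0, 0, 0], 3],
])

```text
clock: 25.1
tool_pos: [0.5772, 0.1727, 0.2327]
eef_rot: [0.401, 0.492, -0.079, 0.769]
contact_force: [-0.1, 0.0, -0.5]
opening: 0.38
```

```bash
python3 fin.py
```

```text
t 25.1 pos [0.5772 0.1727 0.2327] wm [-0.0564  0.2788  0.2327] F [-0.14  0.02 -0.46] open 0.38 q [-0.03  0.54 -0.41  2.23  2.65  0.22 -2.11]
[[0.504, 0.516, 0.693], [0.273, 0.666, -0.694], [-0.819, 0.539, 0.194]]
turn deg [0.   0.19 0.04] shift cm [ 0.38  0.11 -1.28] shift in present axes [ 0.37  0.11 -1.28]
base err mm [  6.5 -10.7   5. ] ang 0.003
```

Orientation is reached to 0.003 rad, and the last correction is small. I make it, then check the vial itself against two views.

>>> drive_tool([
  [[0, 0, 0], [0.1, 0.1, -0.5], 3],
  [[0, 0, 0], [0.2, 0, -0.5], 3],
  [[0, 0, 0], [0.1, 0, -0.3], 3],
  [[0, 0, 0], [0, 0, 0], 3],
  [[0, 0, 0], [0, 0, 0], 3],
  [[0, 0, 0], [0, 0, 0], 3],
])

```text
clock: 25.6
tool_pos: [0.5703, 0.1831, 0.228]
eef_rot: [0.401, 0.492, -0.078, 0.769]
contact_force: [-0.1, -1.0, -1.3]
opening: 0.384
```

```bash
python3 - <<'E'
import fin
from h import *
import pickle
S=pickle.load(open("s0.pkl","rb"))
a=r.snapshot("scene");b=r.snapshot("top")
for n,s in(("scene",a),("top",b)):
    print(n,"focus",np.round(proj(s,FOC),1),"cap",np.round(proj(s,FOC+N*.075),1),"lens",np.round(proj(s,LENS),1))
    m=(s["color"][205:245,350:400].max(2)<50) if n=="scene" else (s["color"][228:268,325:360].max(2)<60)
    m0=(S[n]["color"][205:245,350:400].max(2)<50) if n=="scene" else (S[n]["color"][228:268,325:360].max(2)<60)
    print("guard",blobs(m0),blobs(m))
    H=cv2.cvtColor(s["color"],cv2.COLOR_RGB2HSV).astype(int)
    print("green",blobs((H[...,0]>55)&(H[...,0]<90)&(H[...,1]>90)&(H[...,2]>40)))
    print("blue",[x for x in blobs((H[...,0]>95)&(H[...,0]<125)&(H[...,1]>65)&(H[...,2]>60)) if x[0][0]>310])
o=np.zeros((600,800,3),np.uint8)
o[:,:400]=cv2.resize(a["color"][130:310,200:320],(400,600),interpolation=3);o[:400,400:]=cv2.resize(b["color"][120:260,190:330],(400,400),interpolation=3)
cv2.imwrite("pics/fin.png",o[...,::-1])
E
```

```text
t 25.6 pos [0.5703 0.1831 0.228 ] wm [-0.0639  0.2888  0.228 ] F [-0.06 -1.03 -1.34] open 0.384 q [-0.06  0.54 -0.41  2.25  2.64  0.25 -2.12]
[[0.504, 0.514, 0.694], [0.274, 0.667, -0.693], [-0.819, 0.54, 0.195]]
turn deg [-0.    0.18 -0.  ] shift cm [0.05 0.03 0.01] shift in present axes [0.05 0.03 0.01]
base err mm [-0.4 -0.3  0.3] ang 0.003
scene focus [278. 222.] cap [299.6 198.4] lens [253.2 249. ]
guard [([27.6, 18.7], [8, 7, 32, 27, 375])] [([20.0, 13.9], [0, 0, 40, 34, 604])]
green [([300.9, 200.6], [293, 192, 17, 17, 186]), ([418.5, 205.6], [414, 201, 10, 10, 44])]
blue [([463.6, 106.8], [457, 104, 13, 7, 43]), ([344.5, 201.2], [341, 198, 8, 7, 40]), ([325.0, 211.7], [320, 207, 12, 9, 64])]
top focus [227.1 217.4] cap [230.3 238.5] lens [223.5 194.2]
guard [([16.6, 15.4], [8, 0, 19, 39, 341])] [([16.1, 22.3], [0, 0, 35, 40, 758])]
green [([350.6, 64.0], [347, 58, 9, 14, 85])]
blue [([328.0, 187.6], [322, 182, 13, 12, 125]), ([359.9, 190.0], [354, 184, 13, 13, 129]), ([358.6, 214.6], [353, 209, 13, 12, 123])]
```

View pics/fin.png

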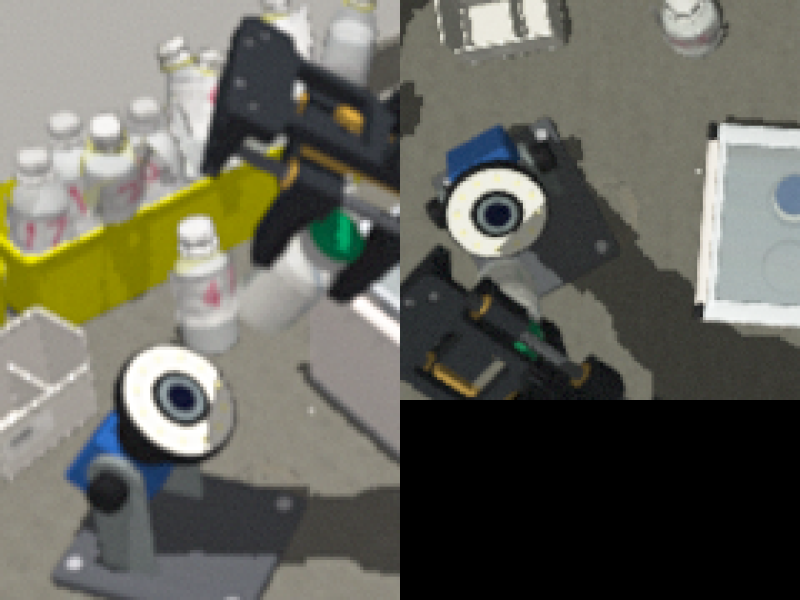

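The vial is held tilted with its base toward the lens. In the scene view the cap is at (300.5, 200.5) against an expected (299.6, 198.4), and the base is at about (279.5, 224.5) against (278, 222). The blue caps have not moved and the guard covers the well, so I hand in.

```bash
python3 -c "
from plant import r
print(r.finish_job(), r.get_state()['clock'])"
```

```text
the job is handed in; nothing more can be done
the job is handed in; nothing more can be done
```

I opened the guard fully, took out the green-capped vial and pushed the guard shut again. I handed in at about 26 s (limit 64 s) with the vial held at the camera.

**Last checks before handing in:**
- **Vial position:** by the arm's readings, the base is within 1 mm of the focus point and the axis within 0.003 rad of the line of sight. Both rest on my measured camera pose and on the vial having sat straight in the grip. In the scene view, the cap and base fall within about 3 px of where they should be.
- **Guard:** it was pushed against its shut stop until the force reached 10 N. Just after I backed off, the blade was within 0.4 px of its starting position in the scene view. I could not re-measure it at the end because the arm blocked the view, but nothing touched it after that.
- **Other items:** the three blue caps are at their starting pixels in the top view. No move went near the saline bottles, but I did not re-measure them. No contact with the camera showed in the readings or pictures.

**What went wrong or disagreed:**
- **Fingertip reach:** the real fingertips sit about 33 mm further back than `r.tip_reach` says. My first push to open the guard rode over the blade and moved it only about 17 mm. I corrected for this, and the pinch on the blade worked.
- **Wrist limits:** the first approach to the camera stopped at joint limits, so I brought the wrist round to its other configuration.
- **Grip width:** the gripper read 34 mm on the vial instead of the 37 mm body width. The grip held steady throughout, and I did not find out why.

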